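# Set the straightedge to two pins for a trim cut

## Task

Get the straightedge ready for trimming the sheet of blotting paper: keeping it flat on the cork board, slide it gently away from you until its graduated edge bears on both push pins at the same time, without forcing the pins. Then stand the large steel weight gently, upright, on one of the straightedge's flat end parts and let go, leaving the straightedge lying against both pins and the scalpel, the small weight and the blue tip box where they are.

Things in the scene. Friction and masses are not known exactly. Their poses are not given: they have to be found in the camera images.
- board: cork pinning board with thin wood edging, 310 mm (x) by 430 mm (y), 15 mm thick, fixed to the bench, with a sheet of paper fixed on it. Origin: centre of its underside; top face at z = 0.015. Its x axis points away from the robot, within about 0.15 rad
- mark_a: rough pencil cross on the paper, on the left (+y) half of the board; origin: its centre, on the board's top face. Near it a dark steel push pin, set to measure, stands upright in the cork: its axis is up to 3.5 mm from the cross, nearer to or farther from the robot. Pin  10 mm diameter, 13 mm high, under a head 13 mm wide and 5 mm thick. The pin yields if over 8 N bears on it
- mark_b: the second pencil cross, on the right (-y) half of the board, 170 to 220 mm from the first, with an identical push pin that is likewise up to 3.5 mm off it and yields above 8 N
- ruler: loose aluminium straightedge flat on the board, on the robot's side of the pins: blade 50 mm (x) by 320 mm (y), 5 mm thick; black handle bar on its middle, 14 mm (x) by 90 mm (y), top 29 mm above the underside. Origin: centre of the underside; x points across the blade to the graduated edge (x = +25 mm) facing the pins. Pin touched: pin axis at x = 30 mm. 0.28 kg; slides at 1 to 4 N
- weight: the larger of the two steel knob weights, standing upright on the bench to the left or right of the board: cylinder 38 mm in diameter and 45 mm high, then a neck of 14 mm diameter, then a knob of 24 mm diameter from 56 to 70 mm height. About 0.5 kg. Origin: centre of its underside, z up
- small_weight: small steel weight of the same shape, 23 mm in diameter and 42 mm high, standing on the board beyond the pins; to be left alone. Origin: centre of its underside
- scalpel: steel scalpel, 145 mm long and 5 mm thick, lying on the board beyond the pins; to be left alone. Origin: near its middle, underside
- tip_box: blue box with a clear lid, 120 by 82 mm, 67 mm high, on the bench on the other side of the board from the large weight; to be left alone. Origin: centre of its underside
There are look-alikes about, which are no part of the job. Leave any green, purple or turquoise look-alike of the weight alone.

How it is judged:
By the outcome, as a careful person would: the job done as asked, in the order asked, and still so for the second after the job is handed in, with the robot touching nothing.
It also fails if it takes over 67 s, if anything falls off the work surface, if the arm or the gripper's body presses on something with over 40 N, if the wrist force passes 120 N, or if a joint passes its speed limit or range.

## Robot

A 6-joint arm with a two-finger parallel gripper is mounted at the origin on the work surface. World frame = base frame: x ahead of the robot, y to its left, z up, the work surface at z = 0. Lengths are in mm, angles in degrees, forces in N, time in s.
With the tool pointing down it reaches from about 250 to 775 mm from the base axis. Payload 4 kg.
Tool frame: the origin (TCP) lies on the mounting face of the last link; the fingertips stand 199 mm ahead of it and the grasp point (between the pads) lies 180 mm ahead of it; z points along the fingers, y is the direction in which the jaws open and shut (so a half turn about z gives the same grasp; the last joint's range is limited). The gripper opens to 94 mm and grips with 3 to 60 N. Pads are 16 mm wide; open, the fingers measure 119 mm over their backs; the gripper's body (75 mm by 177 mm) begins 78 mm behind the grasp point.
Start: joints at [59.353, 4.996, 78.535, -0, 96.463, -5.907], TCP at [230.181, 499.517, 404.706] pointing down, gripper open.
Joint ranges: [-177.83, 177.83], [-43.37, 116.18], [15.69, 146.23], [-61.86, 241.86], [9.47, 152.12], [-147.06, 147.06]. Speed limits (degrees/s): [159.86, 159.86, 180, 180, 180, 180].

## Interface

Orientations are given as [roll, pitch, yaw] about the fixed x, y, z axes, in that order (R = Rz(yaw) Ry(pitch) Rx(roll)).
In Python, from cell import get_obs, read_camera, camera_params, finish_job gives the robot as it stands.
- The arm moves only by the tool servo_tool, never from a script. Its argument "series" is a list of rows, each a list of 7 numbers: the turn, a rotation vector about the tool's x, y, z in degrees, then the shift along the tool's x, y, z in units of 40 mm (1.0 is 40 mm), then the opening, from 0 (shut) to 1 (fully open). In form: [[rx, ry, rz, x, y, z, gripper], ...]. A call has 1 to 12 rows; each row is the pose to reach, as a shift and turn from the pose measured when the call began, along the tool's axes at that moment; what a row does not reach only later rows make up. A row lasts 1/8 s, in which the tool goes at most 62.5 mm and 10.7 degrees, less where a joint would pass 70% of its speed; a pose out of reach is approached as far as the arm can. A call with a gripper value outside its range is refused whole. The fingers move at their own pace and stop on an object; "squeeze" is the grip in N (left out, the last holds). Time passes only in rows, so rows that repeat a pose let the fingers close. It gives the time, the measured TCP pose, the force and the opening at its end, in the units of the state.
- get_obs(): the state, without advancing time (a new reading comes with each control period).
- read_camera(name): name is "scene" or "side" or "wrist"; returns (picture, depth): 400x640x3 uint8, red, green, blue; 400x640 float32, mm along the optical axis (not along the pixel's ray), 0 where there is no reading.
- camera_params(name): a dict with "vfov" (degrees; the focal length in pixels is half the picture's height over the tangent of half this angle, whatever the lens; pixels are square), "cx", "cy" (the principal point, pixels), "cam_to_world" (4x4, takes a point from camera to world coordinates). Camera axes: x right, y down, z forward; pixel columns grow to the right and rows downward; lengths in mm; the calibration is good to about 2 mm. A picture is of the moment at which its call begins: read the wrist's pose just before it. camera_params takes no time and is no camera call; for the wrist camera it gives the pose at the moment of the call.
- finish_job(): hands the job in, once; it reports no verdict.
The state is a dict: "time": time; "joint_pos": joint angles; "dq": joint speeds; "effort": joint torques, N m; "tcp_pos": TCP position; "tcp_rot": TCP orientation; "contact_force": force on the tool from outside, world axes, zero at the start; "torque": the same for the moment, N m; "width": finger opening in mm.
Only numpy, scipy, OpenCV 4.12 (cv2) and the standard library are available. Lean on these libraries where they do the work, as an engineer would, in place of code of your own. Each camera call takes 0.05 s, during which the arm holds its last target.

## Working session

There is one attempt and no reset: what is moved stays moved. The work goes in short steps, Python scripts to look and compute and a tool call to move; the robot and the scene stay as the last step left them, time stands still between calls to the robot, and variables do not carry over. Pictures are saved under pics/ and viewed, and the job is handed in when it is done.

Besides the shell and the picture viewer there is one more tool, called after "Emit:" as a command line: name --pt "numbers of a row" for each row, then --argument value for the rest. servo_tool: Moves the arm, as the interface text tells. Its arguments: {"type":"object","properties":{"series":{"type":"array","items":{"type":"array","items":{"type":"number"}}},"squeeze":{"type":"number"}},"required":["series"]}

```bash
ls; mkdir -p pics
cat > h.py <<'E'
import numpy as np, cv2
from cell import get_obs, read_camera, camera_params, finish_job
def save(n,rgb): cv2.imwrite('pics/'+n, rgb[:,:,::-1])
def K(p):
    f=200/np.tan(np.radians(p['vfov'])/2); return f,p['cx'],p['cy']
def ray(p,u,v):
    f,cx,cy=K(p);T=np.array(p['cam_to_world']);d=T[:3,:3]@np.array([(u-cx)/f,(v-cy)/f,1.]);return T[:3,3],d
def plane(p,u,v,z):
    o,d=ray(p,u,v);return o+d*(z-o[2])/d[2]
def proj(p,P):
    f,cx,cy=K(p);T=np.linalg.inv(np.array(p['cam_to_world']));q=T[:3,:3]@np.array(P)+T[:3,3];return f*q[0]/q[2]+cx,f*q[1]/q[2]+cy
def pt(p,dep,u,v):
    o,d=ray(p,u,v);return o+d*dep[int(v),int(u)]
E
python3 - <<'E'
from h import *
import pickle
print(get_obs())
for n in ['scene','side','wrist']:
    p=camera_params(n); r,d=read_camera(n); save(n+'0.png',r); pickle.dump((p,r,d),open(n+'0.pkl','wb')); print(n,p)
E
```

```text
pics
{'time': 0.0, 'joint_pos': array([ 5.93541416e+01,  5.03935541e+00,  7.86233899e+01, -1.11682078e-03,
        9.64640327e+01, -5.90709217e+00]), 'dq': array([ 0.01232792,  0.03102143,  0.09632401,  0.13839241, -0.03351654,
       -0.07018044]), 'effort': array([-5.81680888e-04, -3.40185714e+01, -3.02429795e+01,  7.17557059e-02,
        3.30180803e-02, -1.49518692e-04]), 'tcp_pos': array([230.11283736, 499.42313236, 403.51335599]), 'tcp_rot': array([-1.79873781e+02, -1.19433303e-02,  1.55261096e+02]), 'contact_force': array([-0.27615035, -0.25047515, -0.94772407]), 'torque': array([-0.05171319,  0.04090707, -0.00761731]), 'width': 93.72839117457993}
scene {'vfov': 50.18741606913474, 'cx': 321.4489313059179, 'cy': 192.03975178444952, 'cam_to_world': array([[ 3.64928832e-01,  5.78357389e-01, -7.29609264e-01,
         1.28399197e+03],
       [ 9.30966925e-01, -2.36181772e-01,  2.78421903e-01,
        -2.64941113e+02],
       [-1.12930444e-02, -7.80846273e-01, -6.24621138e-01,
         6.85587505e+02],
       [ 0.00000000e+00,  0.00000000e+00,  0.00000000e+00,
         1.00000000e+00
[... 191 characters left out ...]
       [-5.85809524e-01, -4.33407602e-01,  6.84824834e-01,
        -7.11762738e+02],
       [ 9.03348957e-04, -8.45343265e-01, -5.34222751e-01,
         6.25138519e+02],
       [ 0.00000000e+00,  0.00000000e+00,  0.00000000e+00,
         1.00000000e+00]])}
wrist {'vfov': 65.46613018749288, 'cx': 322.66957678558623, 'cy': 204.77302887796662, 'cam_to_world': array([[ 4.18358434e-01,  8.72604652e-01,  2.52066148e-01,
         1.57447491e+02],
       [ 9.08278143e-01, -4.01113129e-01, -1.18907833e-01,
         5.33768811e+02],
       [-2.65248685e-03,  2.78692268e-01, -9.60376793e-01,
         3.82827170e+02],
       [ 0.00000000e+00,  0.00000000e+00,  0.00000000e+00,
         1.00000000e+00]])}
```

View pics/scene0.png

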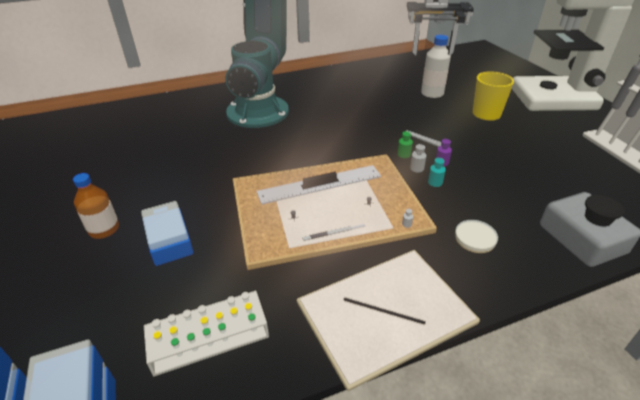

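View pics/side0.png

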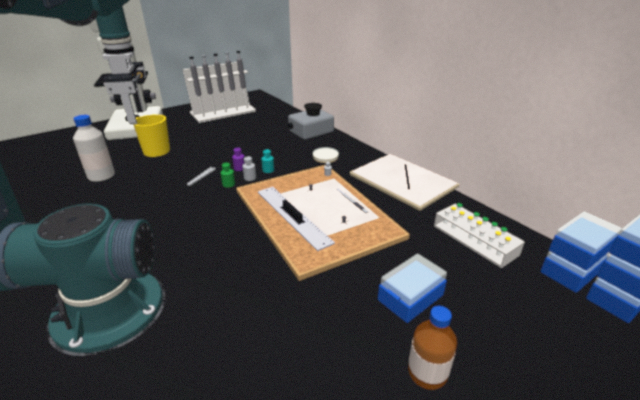

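View pics/wrist0.png

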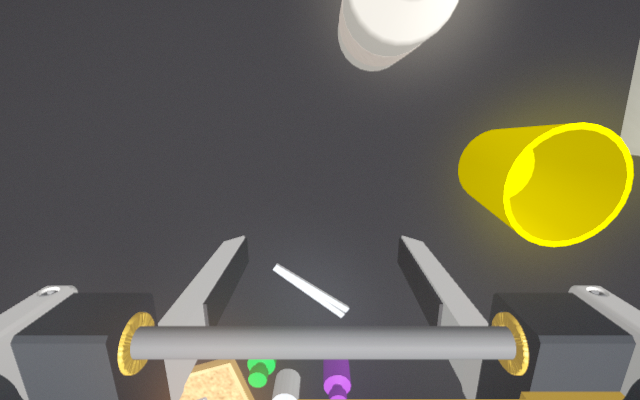

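The scene view shows the board at about (330,205), with the ruler at (320,183) and the pins at (293,214) and (369,201). Four knob weights stand left of the board: green (405,145), grey steel (418,159), purple (444,152) and turquoise (437,173). A small steel one stands on the board at (408,218). The grey one on the bench fits "large steel weight". I'll enlarge these.

Run:
```python
import pickle,cv2
from h import *
a=[]
p,r,d=pickle.load(open('scene0.pkl','rb')); a.append(cv2.resize(r[120:270,225:475],(750,450),interpolation=cv2.INTER_CUBIC))
save('sc_crop.png',a[0])
for u,v in [(303,181),(293,211),(369,199),(418,152),(260,210),(408,213)]: print('sc',u,v,pt(p,d,u,v).round(1))
p,r,d=pickle.load(open('side0.pkl','rb')); b=cv2.resize(r[140:280,205:425],(770,490),interpolation=cv2.INTER_CUBIC);save('si_crop.png',b)
for u,v in [(292,210),(249,162),(310,186),(344,218),(300,260)]: print('si',u,v,pt(p,d,u,v).round(1))
```

```text
sc 303 181 [474.3  -4.8  42.4]
sc 293 211 [562.7 -61.   33.3]
sc 369 199 [588.4 122.2  32. ]
sc 418 152 [489.5 314.   58. ]
sc 260 210 [ 510.  -127.5   15.7]
sc 408 213 [689.6 166.7  55.2]
si 292 210 [463.2  28.1  41.9]
si 249 162 [482.8 309.5  59.2]
si 310 186 [582.8 120.   29.1]
si 344 218 [564.4 -64.4  27.5]
si 300 260 [ 390.6 -120.3   13. ]
```

View pics/sc_crop.png

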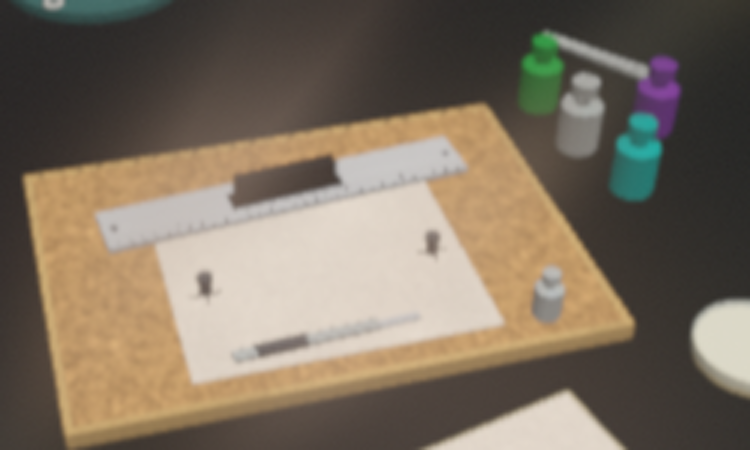

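View pics/si_crop.png

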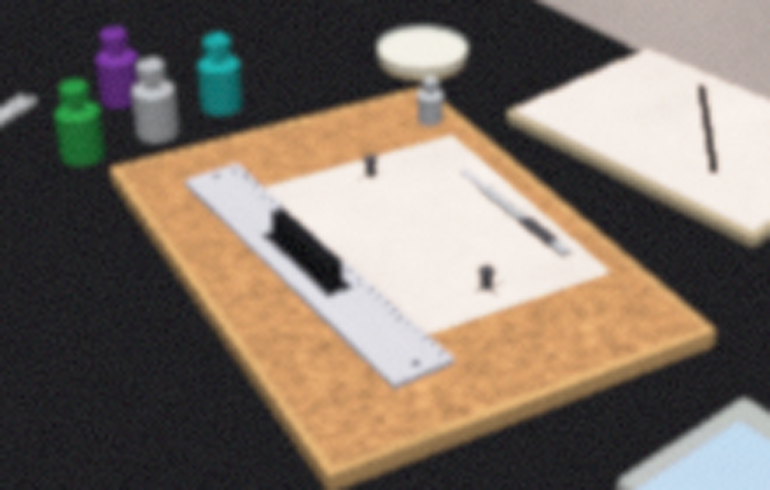

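Four look-alikes stand together: green (545,75), purple (655,95), turquoise (635,155) and plain grey steel (580,115) in the enlarged crop. Only the grey one is uncoloured, so it is the large steel weight. The small one on the board at (548,295) stays put. I'll move the wrist camera over the board.

Emit:
servo_tool --pt "0 0 -10 -1.5 -0.75 0 1" --pt "0 0 -20 -3 -1.5 0 1" --pt "0 0 -24.7 -4.5 -2.25 0 1" --pt "0 0 -24.7 -6 -3 0 1" --pt "0 0 -24.7 -7.5 -3.75 0 1" --pt "0 0 -24.7 -9 -4.5 0 1" --pt "0 0 -24.7 -10.5 -5.3 0 1" --pt "0 0 -24.7 -12 -6 0 1" --pt "0 0 -24.7 -12.5 -6.3 0 1" --pt "0 0 -24.7 -12.5 -6.3 0 1" --pt "0 0 -24.7 -12.5 -6.3 0 1" --pt "0 0 -24.7 -12.5 -6.3 0 1"

```text
time: 1.65
tcp_pos: [578.1, 62.7, 404.3]
tcp_rot: [-179.9, -0.1, -179.9]
contact_force: [0.7, -0.8, 0.3]
width: 94.3
```

```bash
cat > shot.py <<'E'
import sys,pickle
from h import *
n=sys.argv[1]
o=get_obs();p=camera_params('wrist');r,d=read_camera('wrist');save(n+'.png',r);pickle.dump((p,r,d,o),open(n+'.pkl','wb'))
print(o['time'],o['tcp_pos'],o['tcp_rot'],o['contact_force'],o['dq'].round(2))
E
python3 shot.py w1
```

```text
1.65 [578.05534306  62.70639312 404.31058972] [-1.79948392e+02 -5.43723785e-02 -1.79930240e+02] [ 0.72828903 -0.84717201  0.28021979] [ 0.51 -0.37  0.01 -0.15 -0.14 -0.19]
```

View pics/w1.png

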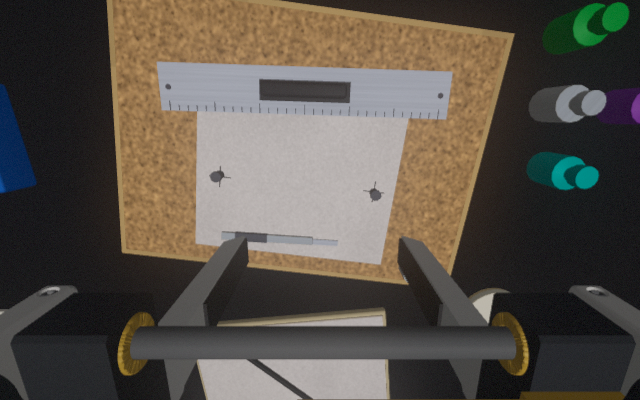

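The wrist view shows the ruler with corners near (158,62), (452,72), (447,119) and (160,109). The pins are at (217,176) and (375,194), and the steel weight's knob is at (594,104) with purple right behind it. Next I'll measure by masks.

```bash
cat > meas.py <<'E'
import sys,pickle
from h import *
p,r,d,o=pickle.load(open(sys.argv[1]+'.pkl','rb'))
T=np.array(p['cam_to_world']);f,cx,cy=K(p)
print('cam',T[:3,3].round(1),'f',f)
hsv=cv2.cvtColor(r,cv2.COLOR_RGB2HSV)
# 3D cloud
v,u=np.mgrid[0:400,0:640];D=np.stack([(u-cx)/f*d,(v-cy)/f*d,d],-1);W=D@T[:3,:3].T+T[:3,3]
print('board z',np.median(W[120:170,260:340,2]))
# ruler: bluish grey, within region
reg=np.zeros((400,640),np.uint8);reg[40:140,140:470]=1
h,s,vv=[hsv[...,i] for i in range(3)]
if len(sys.argv)<3:
  print('hsv ruler',hsv[90,220],hsv[100,420],'paper',hsv[150,300],'cork',hsv[50,300],'pin',hsv[176,217],'handle',hsv[90,300],'wt',hsv[102,592])
  for (a,b) in [(90,220),(100,420),(91,300),(102,592),(176,217),(194,375),(102,560)]: print((b,a),W[a,b].round(1))
E
python3 meas.py w1
python3 - <<'E'
from h import *
import pickle
p,r,d,o=pickle.load(open('w1.pkl','rb'))
save('w1_c.png',cv2.resize(r[150:220,190:410],(790,252),interpolation=cv2.INTER_NEAREST))
save('w1_d.png',cv2.resize(r[0:200,440:640],(600,600),interpolation=cv2.INTER_CUBIC))
E
```

```text
cam [497.9  63.  383.6] f 311.1369110220719
board z 14.579325848168992
hsv ruler [111  20 170] [115  18 174] paper [  8  11 182] cork [ 16 119 156] pin [140   8  92] handle [12 19 66] wt [106  19 144]
(220, 90) [471.7 -51.1  18.7]
(420, 100) [481.9 170.2  19.5]
(300, 91) [474.4  39.   44.4]
(592, 102) [485.7 320.9  68.7]
(217, 176) [565.1 -58.2  33.5]
(375, 194) [586.6 123.5  31. ]
(560, 102) [484.7 308.2  43.8]
```

View pics/w1_c.png

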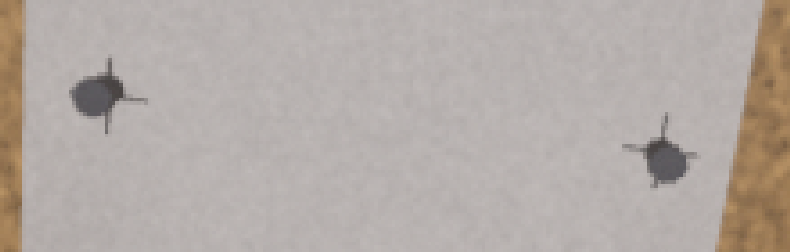

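View pics/w1_d.png

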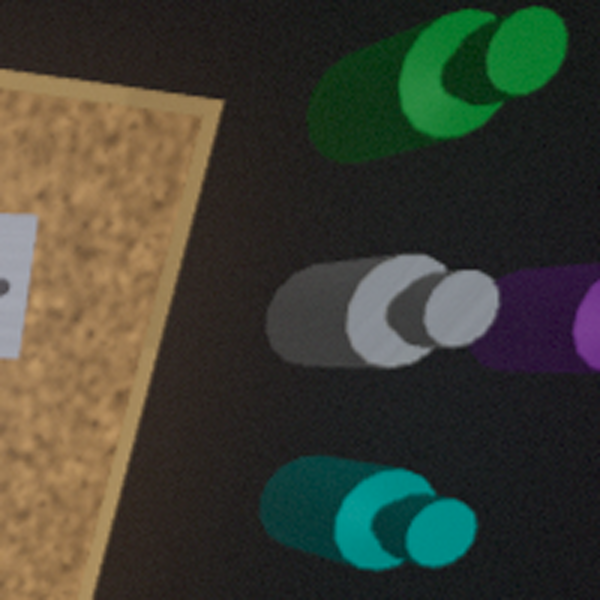

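```bash
cat > ruler.py <<'E'
import sys,pickle
from h import *
def measure(n,box,pins=None,zr=20):
    p,r,d,o=pickle.load(open(n+'.pkl','rb'))
    hsv=cv2.cvtColor(r,cv2.COLOR_RGB2HSV).astype(int)
    m=((hsv[...,0]>95)&(hsv[...,0]<130)&(hsv[...,1]>9)&(hsv[...,1]<45)&(hsv[...,2]>115)).astype(np.uint8)
    x0,y0,x1,y1=box;M=np.zeros_like(m);M[y0:y1,x0:x1]=m[y0:y1,x0:x1]
    M=cv2.morphologyEx(M,cv2.MORPH_CLOSE,np.ones((5,5)));M=cv2.morphologyEx(M,cv2.MORPH_OPEN,np.ones((5,5)))
    cs,_=cv2.findContours(M,cv2.RETR_EXTERNAL,cv2.CHAIN_APPROX_NONE);c=max(cs,key=cv2.contourArea)
    P=np.array([plane(p,*q[0],zr)[:2] for q in c],np.float32)
    rect=cv2.minAreaRect(P);b=cv2.boxPoints(rect)
    img=r.copy();cv2.drawContours(img,[c],-1,(255,0,0),1);save(n+'_m.png',img)
    print('rect',np.round(rect[0],1),np.round(rect[1],1),rect[2]);
    e=b[np.argsort(b[:,0])]
    print('corners',e.round(1).tolist())
    # long direction
    i=max(range(4),key=lambda i:np.linalg.norm(b[i]-b[(i+1)%4]));t=b[i]-b[(i+1)%4];t/=np.linalg.norm(t);t*=np.sign(t[1]);nx=np.array([t[1],-t[0]])
    th=np.degrees(np.arctan2(nx[1],nx[0]));print('ruler yaw',th)
    s=(P-rect[0])@nx;a=(P-rect[0])@t
    for k in (1,-1):
        q=P[(np.abs(a)<150)&(k*s>15)&(np.abs(k*s-25)<4)]
        if len(q)<5: continue
        l=cv2.fitLine(q,cv2.DIST_HUBER,0,.01,.01).ravel();dd=l[:2]*np.sign(l[1]);print('edge',k,'n',len(q),'yaw',np.degrees(np.arctan2(-dd[0],dd[1])),'off',(l[2:]-rect[0])@nx)
    if pins:
        Q=[plane(p,*q,33)[:2] for q in pins];print('pins',np.round(Q,1),'dist',np.linalg.norm(Q[0]-Q[1]))
        t2=Q[1]-Q[0];t2=t2/np.linalg.norm(t2)*np.sign(t2[1]);print('pinline yaw',np.degrees(np.arctan2(-t2[0],t2[1])))
        for q in Q: print('pin in ruler frame',(q-rect[0])@nx,(q-rect[0])@t)
    return p,r,d,o
if __name__=='__main__':
    p,r,d,o=measure('w1',(145,50,465,135),[(215.6,177.3),(375.8,195.4)])
    H=[(x,y) for x,y in [(265,83),(348,83),(349,100),(264,99)]]
    print('handle',[plane(p,*q,44)[:2].round(1) for q in H])
    print('weight knob',plane(p,440+461/3,308/3,70),'shoulder',plane(p,440+398/3,311/3,45))
    for n,c,z in [('green',(527,50),70),('turq',(441,532),70)]: print(n,plane(p,440+c[0]/3,c[1]/3,z))
E
python3 ruler.py
```

```text
rect [472.5  42. ] [318.2  49.2] 88.3056869506836
corners [[443.20001220703125, -116.30000305175781], [452.6000061035156, 201.6999969482422], [492.3999938964844, -117.69999694824219], [501.79998779296875, 200.3000030517578]]
ruler yaw -1.694314
edge 1 n 268 yaw -1.7261364 off 23.928615280028865
edge -1 n 278 yaw -1.7351251 off -23.65758803315493
pins [[566.7 -60.1]
 [587.7 124.2]] dist 185.50209776193563
pinline yaw -6.507941345038511
pin in ruler frame 97.19381010609254 -99.31625903218355
pin in ruler frame 112.76019031817071 85.53155981001856
handle [array([466.7,   3.4]), array([466.6,  88.1]), array([483.1,  89.5]), array([482.2,   1.6])]
weight knob [486.32250265 321.59371151  70.        ] shoulder [486.41006256 320.7755251   45.        ]
green [413.4193248  323.47929564  70.        ]
turq [558.8059255  332.39682555  70.        ]
```

View pics/w1_m.png

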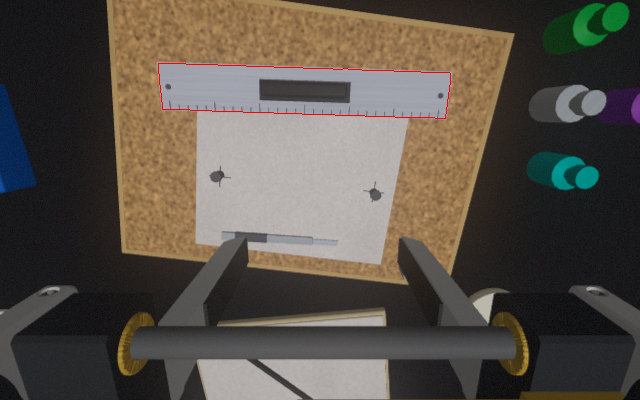

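Sizes check out: the ruler measures 318×49 mm, and the knob and shoulder rays agree within 1 mm. The ruler is at (472.5,42) with yaw −1.7°. The pin line is at yaw −6.5°, 185 mm apart. Next I'll turn the jaws across the handle, drop partway and take a second view.

Emit:
servo_tool --pt "0 0 10 0.4 -0.05 0.2 1" --pt "0 0 20 0.8 -0.1 0.4 1" --pt "0 0 30 1.2 -0.2 0.7 0.8" --pt "0 0 40 1.6 -0.3 1 0.7" --pt "0 0 50 2 -0.4 1.3 0.6" --pt "0 0 60 2.4 -0.47 1.6 0.6" --pt "0 0 70 2.61 -0.47 1.85 0.6" --pt "0 0 80 2.61 -0.47 1.85 0.6" --pt "0 0 90 2.61 -0.47 1.85 0.6" --pt "0 0 91.8 2.61 -0.47 1.85 0.6" --pt "0 0 91.8 2.61 -0.47 1.85 0.6" --pt "0 0 91.8 2.61 -0.47 1.85 0.6"

```text
time: 3.2
tcp_pos: [473.5, 44.1, 330.7]
tcp_rot: [-180.0, 0.1, 88.4]
contact_force: [0.7, 0.3, -0.1]
width: 56.5
```

```bash
python3 shot.py w2
```

```text
3.2 [473.46499539  44.06858458 330.67548014] [-1.79981178e+02  6.14271056e-02  8.83992729e+01] [ 0.72656666  0.2818065  -0.11385295] [-0.18  0.12 -0.03 -0.02 -0.02  0.29]
```

View pics/w2.png

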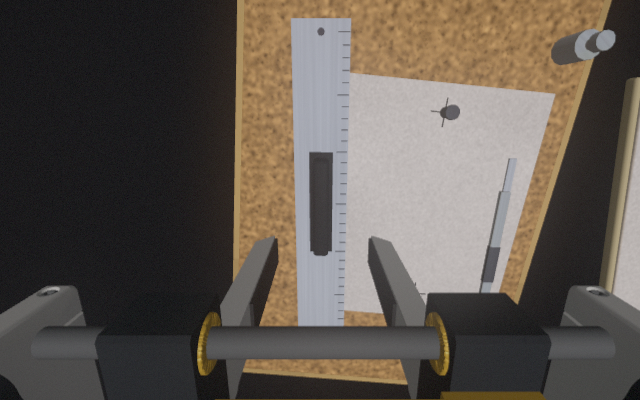

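The view shows the handle at (321,203) centred between the jaws, with the left pin at (451,112). I'll triangulate the heights from w1 and w2.

Run:
```python
from h import *
import pickle
p1=pickle.load(open('w1.pkl','rb'))[0];p2,r2,d2,o=pickle.load(open('w2.pkl','rb'))
save('w2_c.png',cv2.resize(r2[140:270,280:480],(800,520),interpolation=cv2.INTER_CUBIC))
def tri(a,b):
    o1,e1=ray(p1,*a);o2,e2=ray(p2,*b);A=np.stack([e1,-e2],1);s=np.linalg.lstsq(A,o2-o1,rcond=None)[0]
    x,y=o1+s[0]*e1,o2+s[1]*e2;return ((x+y)/2).round(1),np.linalg.norm(x-y).round(2)
print('hole',tri((440,96),(321,31.5)));print('pinL',tri((375.8,195.4),(451.5,112)))
print('handle end',tri((349.5,92),(321,153)))
print('hdl depth pt',pt(p2,d2,321,200), [plane(p2,u,200,44).round(1) for u in (309.5,332)],[plane(p2,321,v,44).round(1) for v in (153,252)])
print([plane(p2,u,100,20).round(1) for u in (293.5,349.5)])
```

```text
hole (array([477.5, 192. ,  19. ]), np.float64(0.42))
pinL (array([588.1, 124.4,  30.2]), np.float64(0.8))
handle end (array([474.2,  91.5,  24.4]), np.float64(0.41))
hdl depth pt [473.31066134  52.53515775  43.97167588] [array([463.1,  52.8,  44. ]), array([483.1,  52.3,  44. ])] [array([474.5,  93.9,  44. ]), array([471.8,   2.4,  44. ])]
[array([451.4, 138.2,  20. ]), array([500.8, 136.8,  20. ])]
```

View pics/w2_c.png

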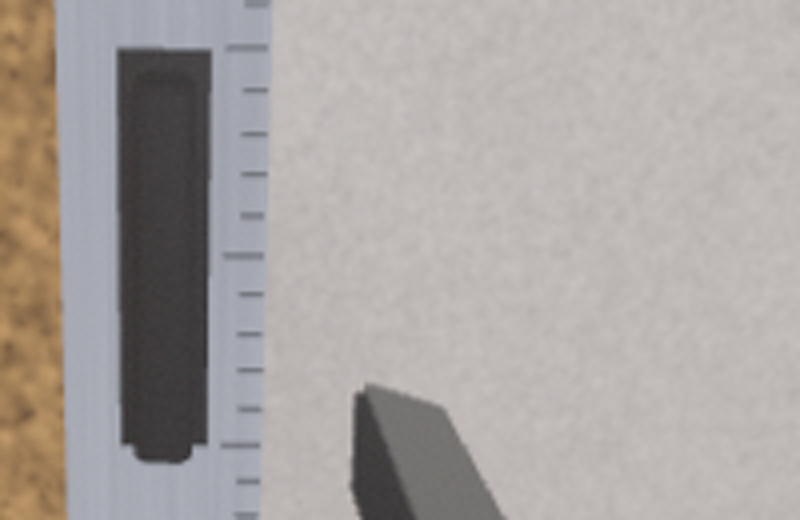

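The handle is a 14 mm bar on a wider base about 24 mm high, with its top at 44 mm. I'll descend until the fingertips are at about z = 28 and close gently.

Emit:
servo_tool --pt "0 0 0 0 0 1 0.6" --pt "0 0 0 0 0 1.8 0.6" --pt "0 0 0 0 0 2.3 0.6" --pt "0 0 0 0 0 2.57 0.6" --pt "0 0 0 0 0 2.57 0.5" --pt "0 0 0 0 0 2.57 0.4" --pt "0 0 0 0 0 2.57 0.3" --pt "0 0 0 0 0 2.57 0.25" --pt "0 0 0 0 0 2.57 0.2" --pt "0 0 0 0 0 2.57 0.1" --pt "0 0 0 0 0 2.57 0.1" --pt "0 0 0 0 0 2.57 0.1" --squeeze 5

```text
time: 4.75
tcp_pos: [472.7, 43.9, 227.9]
tcp_rot: [-179.8, 0.1, 88.4]
contact_force: [-5.5, 0.5, 5.1]
width: 13.9
```

Gripped at 13.9 mm. Now I'll turn the ruler −4.8° and slide it 67 mm, stopping about 8 mm short of the pins.

Emit:
servo_tool --pt "0 0 0.4 -0.01 0.12 0 0.1" --pt "0 0 0.9 -0.02 0.28 0 0.1" --pt "0 0 1.5 -0.04 0.45 0 0.1" --pt "0 0 2.1 -0.06 0.62 0 0.1" --pt "0 0 2.7 -0.08 0.8 0 0.1" --pt "0 0 3.3 -0.09 1 0 0.1" --pt "0 0 3.9 -0.1 1.18 0 0.1" --pt "0 0 4.4 -0.11 1.35 0 0.1" --pt "0 0 4.8 -0.12 1.5 0 0.1" --pt "0 0 4.8 -0.14 1.62 0 0.1" --pt "0 0 4.8 -0.14 1.67 0 0.1" --pt "0 0 4.8 -0.14 1.67 0 0.1"

```text
time: 6.25
tcp_pos: [538.5, 36.6, 227.8]
tcp_rot: [-179.6, 0.1, 83.6]
contact_force: [-6.3, 0.5, 6.4]
width: 14.2
```

```bash
python3 shot.py w3
python3 - <<'E'
from h import *
import pickle
p=camera_params('scene');r,d=read_camera('scene');pickle.dump((p,r,d),open('s3.pkl','wb'));save('s3.png',cv2.resize(r[120:270,225:475],(750,450),interpolation=cv2.INTER_CUBIC))
E
```

```text
6.25 [538.52241631  36.63109492 227.83590396] [-1.79579130e+02  7.76139902e-02  8.35887809e+01] [-6.32079293  0.51058264  6.43433525] [ 0.02 -0.12  0.12  0.06 -0.11  0.12]
```

View pics/w3.png

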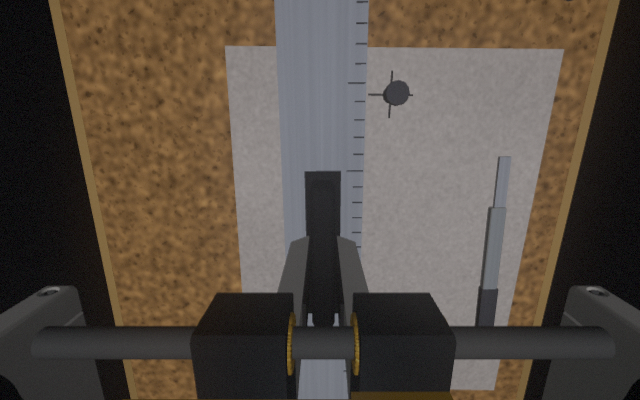

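View pics/s3.png

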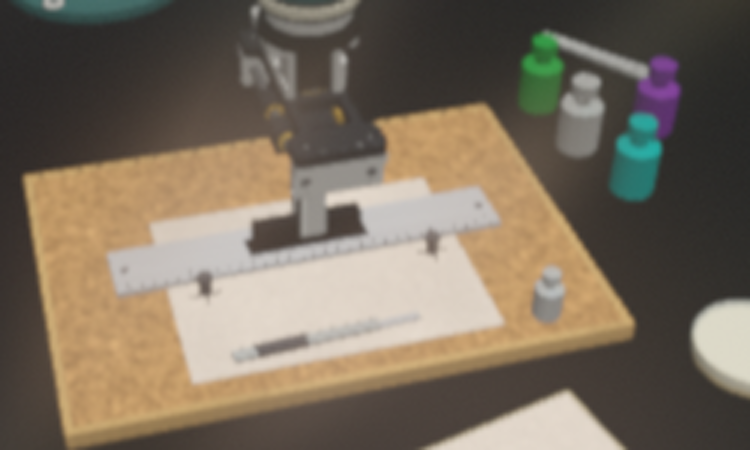

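The ruler is parallel and just short of both pins. I'll work out the remaining gap and ease the jaws open.

Emit:
servo_tool --pt "0 0 0 0 0 0 0.2" --pt "0 0 0 0 0 0 0.25" --pt "0 0 0 0 0 0 0.25" --pt "0 0 0 0 0 0 0.25"

```text
time: 6.85
tcp_pos: [538.6, 36.6, 227.7]
tcp_rot: [-179.6, 0.1, 83.6]
contact_force: [-0.2, -0.8, 0.4]
width: 23.5
```

```bash
python3 shot.py w4
python3 - <<'E'
from h import *
import pickle
p,r,d,o=pickle.load(open('w4.pkl','rb'))
save('w4_c.png',cv2.resize(r[20:220,260:460],(600,600),interpolation=cv2.INTER_CUBIC))
E
```

```text
6.85 [538.59272419  36.60722223 227.7354585 ] [-1.79601311e+02  7.77197524e-02  8.35884777e+01] [-0.18891309 -0.75273233  0.37964562] [-0.03 -0.13  0.04  0.04  0.21 -0.02]
```

View pics/w4_c.png

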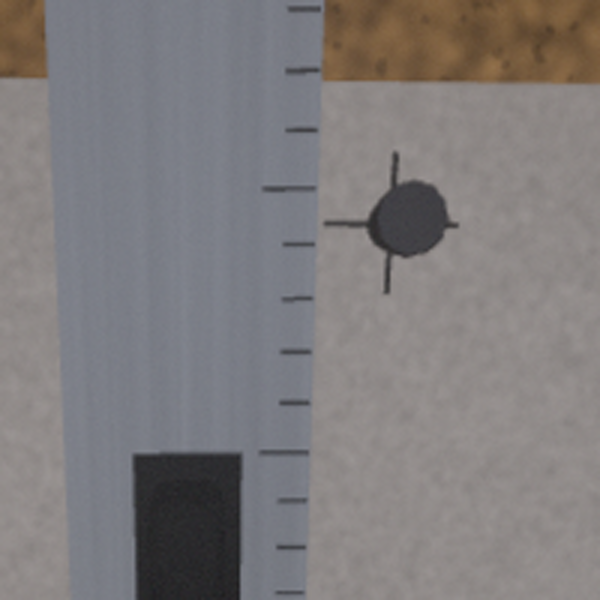

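Run:
```python
from h import *
import pickle
p,r,d,o=pickle.load(open('w4.pkl','rb'))
c=lambda a,b:(260+a/3,20+b/3)
e1=plane(p,*c(322.5,70),20)[:2];e2=plane(p,*c(305.5,590),20)[:2];pin=plane(p,*c(410,218),33)[:2];print(e1,e2,pin)
t=(e1-e2)/np.linalg.norm(e1-e2);n=np.array([t[1],-t[0]]);print('yaw',np.degrees(np.arctan2(n[1],n[0])),'gapL',(pin-e1)@n-5)
R=np.array([566.7,-60.1]);print('gapR(from w1 pin)',(R-e1)@n-5)
print('world->centre', (np.array([538.6,36.6])-e1)@n)
```

```text
[575.69881621 151.63660333] [565.06293169  53.09688085] [587.36296956 124.11618607]
yaw -6.160370888708817 gapL 9.55006104737501
gapR(from w1 pin) 8.774966579707268
world->centre -24.539810891348672
```

Emit:
servo_tool --pt "0 0 0 0 0.05 0 0.25" --pt "0 0 0 0 0.1 0 0.25" --pt "0 0 0 0 0.14 0 0.25" --pt "0 0 0 0 0.18 0 0.25" --pt "0 0 0 0 0.22 0 0.25" --pt "0 0 0 0 0.25 0 0.25" --pt "0 0 0 0 0.27 0 0.25"

```text
time: 7.78
tcp_pos: [549.1, 35.5, 227.7]
tcp_rot: [-179.5, 0.1, 83.6]
contact_force: [-4.5, -0.9, 3.4]
width: 23.4
```

Emit:
servo_tool --pt "0 0 0 0 0.015 0 0.25" --pt "0 0 0 0 0.03 0 0.25" --pt "0 0 0 0 0.03 0 0.25"

```text
time: 8.15
tcp_pos: [550.3, 35.4, 227.7]
tcp_rot: [-179.5, 0.1, 83.6]
contact_force: [-3.8, 0.5, 4.4]
width: 23.3
```

Emit:
servo_tool --pt "0 0 0 0 0.01 0 0.25" --pt "0 0 0 0 0.02 0 0.25" --pt "0 0 0 0 0.02 0 0.25"

```text
time: 8.52
tcp_pos: [551.1, 35.3, 227.7]
tcp_rot: [-179.5, 0.1, 83.6]
contact_force: [-4.8, 0.7, 3.8]
width: 24.0
```

Emit:
servo_tool --pt "0 0 0 0 0.01 0 0.25" --pt "0 0 0 0 0.018 0 0.25" --pt "0 0 0 0 0.018 0 0.25"

```text
time: 8.9
tcp_pos: [551.9, 35.2, 227.7]
tcp_rot: [-179.5, 0.1, 83.6]
contact_force: [-5.5, 0.5, 4.1]
width: 23.2
```

```bash
python3 shot.py w5
python3 - <<'E'
from h import *
import pickle
p,r,d,o=pickle.load(open('w5.pkl','rb'))
save('w5_c.png',cv2.resize(r[20:220,260:460],(600,600),interpolation=cv2.INTER_CUBIC))
p=camera_params('side');r,d=read_camera('side');save('w5_s.png',cv2.resize(r[160:260,255:405],(750,500),interpolation=cv2.INTER_CUBIC))
E
```

```text
8.9 [551.85021445  35.17869189 227.69198546] [-1.79541063e+02  7.31267541e-02  8.35904365e+01] [-5.45733405  0.51013397  4.05429566] [-0.01  0.04 -0.05 -0.05 -0.01 -0.1 ]
```

View pics/w5_c.png

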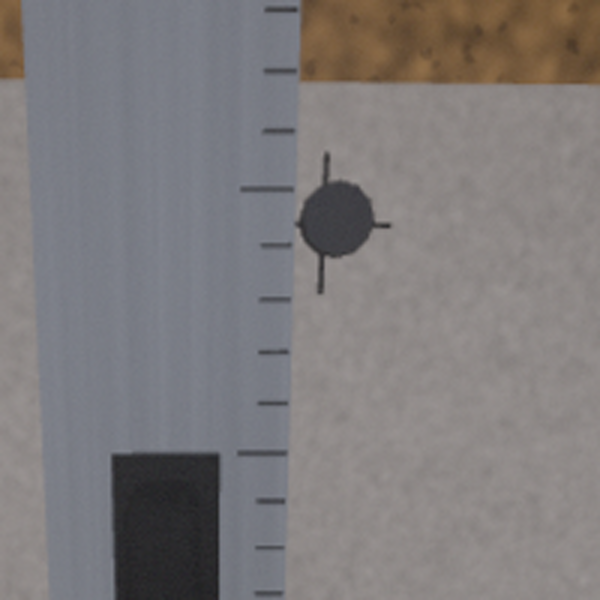

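View pics/w5_s.png

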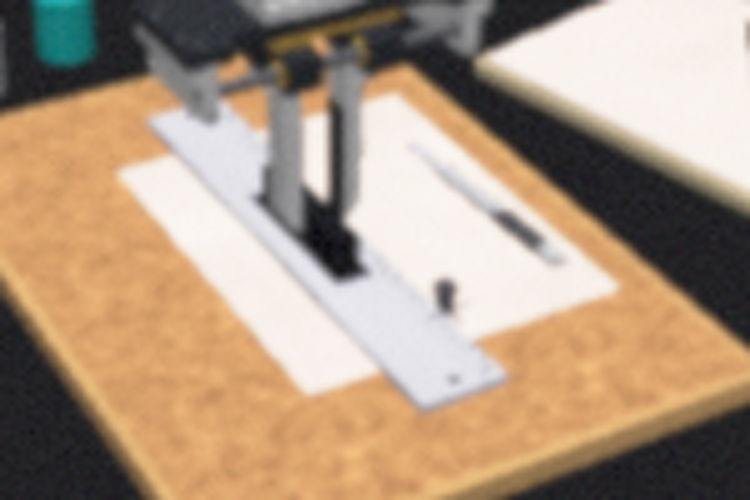

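```bash
cat > gap.py <<'E'
from h import *
import pickle,sys
def gap(n,a,b,q):
    p=pickle.load(open(n+'.pkl','rb'))[0]
    c=lambda s:(260+s[0]/3,20+s[1]/3)
    e1=plane(p,*c(a),20)[:2];e2=plane(p,*c(b),20)[:2];pin=plane(p,*c(q),33)[:2]
    t=(e1-e2)/np.linalg.norm(e1-e2);nn=np.array([t[1],-t[0]]);print('yaw',np.degrees(np.arctan2(nn[1],nn[0])),'pin',pin,'gapL',(pin-e1)@nn-5,'gapR',(np.array([566.7,-60.1])-e1)@nn-5)
E
python3 -c "
from gap import *
gap('w5',(300.5,70),(284.5,590),(337,218))"
```

```text
yaw -6.415020954262795 pin [587.69897342 124.15434037] gapL 0.8716530116059324 gapR 0.5907991518217202
```

Emit:
servo_tool --pt "0 0 0 0 0.008 0 0.25" --pt "0 0 0 0 0.014 0 0.25" --pt "0 0 0 0 0.014 0 0.25"

```text
time: 9.38
tcp_pos: [552.2, 35.1, 227.6]
tcp_rot: [-179.5, 0.1, 83.6]
contact_force: [-7.1, 1.3, 5.6]
width: 23.6
```

Emit:
servo_tool --pt "0 0 0 0 0.008 0 0.25" --pt "0 0 0 0 0.008 0 0.25" --pt "0 0 0 0 0.008 0 0.25"

```text
time: 9.75
tcp_pos: [552.3, 35.2, 227.6]
tcp_rot: [-179.4, 0.1, 83.6]
contact_force: [-5.8, 0.1, 4.4]
width: 23.7
```

```bash
python3 shot.py w6
python3 - <<'E'
from h import *
import pickle
p,r,d,o=pickle.load(open('w6.pkl','rb'))
save('w6_c.png',cv2.resize(r[20:220,260:460],(600,600),interpolation=cv2.INTER_CUBIC))
E
```

```text
9.75 [552.3139002   35.15775285 227.64261238] [-1.79436777e+02  7.63981676e-02  8.35965653e+01] [-5.78906031  0.1458838   4.36280636] [ 0.13  0.05 -0.04 -0.05 -0.04  0.02]
```

View pics/w6_c.png

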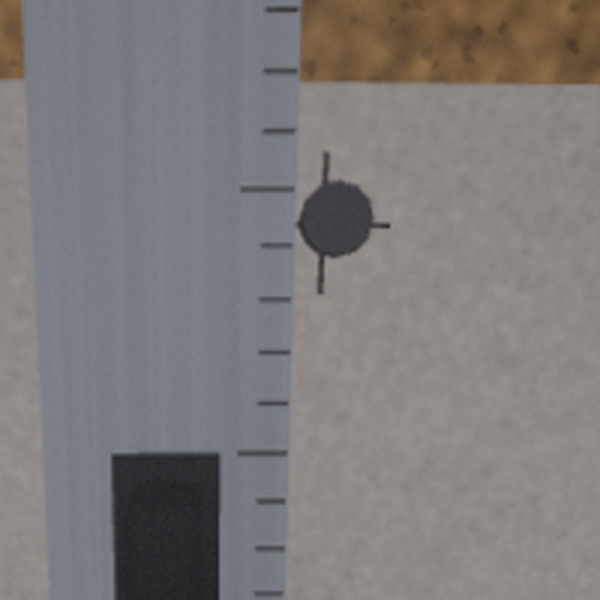

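Emit:
servo_tool --pt "0 0 0 0 0.012 0 0.25" --pt "0 0 0 0 0.012 0 0.25" --pt "0 0 0 0 0.012 0 0.25"

```text
time: 10.18
tcp_pos: [552.5, 35.1, 227.6]
tcp_rot: [-179.4, 0.1, 83.6]
contact_force: [-6.8, 0.7, 4.1]
width: 23.4
```

```bash
python3 -c "
from h import *
for i in range(4):
    print(get_obs()['contact_force'],get_obs()['tcp_pos']); read_camera('side')"
```

```text
[-6.84285902  0.68556658  4.13137384] [552.53618056  35.11704501 227.64136559]
[-6.67485787  0.36545438  4.07248825] [552.53588435  35.12231357 227.64574865]
[-5.77883361  1.17856622  4.88788879] [552.52332526  35.13797457 227.61467478]
[-6.02190877  0.43311735  4.17638575] [552.52791117  35.11100854 227.63696045]
```

Emit:
servo_tool --pt "0 0 0 0 0.015 0 0.25" --pt "0 0 0 0 0.015 0 0.25" --pt "0 0 0 0 0.015 0 0.25"

```text
time: 10.75
tcp_pos: [552.8, 35.1, 227.6]
tcp_rot: [-179.3, 0.1, 83.6]
contact_force: [-5.5, 1.2, 5.8]
width: 23.5
```

```bash
python3 -c "
from h import *
for i in range(2):
    print(get_obs()['contact_force'],get_obs()['tcp_pos']); read_camera('side')"; python3 shot.py w7;  python3 - <<'E'
from h import *
import pickle
p,r,d,o=pickle.load(open('w7.pkl','rb'))
save('w7_c.png',cv2.resize(r[20:220,260:460],(600,600),interpolation=cv2.INTER_CUBIC))
E
```

```text
[-5.49058379  1.23194696  5.75872692] [552.79145251  35.10914558 227.61336375]
[-6.24246838  0.15861872  5.10083828] [552.79090342  35.09844591 227.60176258]
10.85 [552.78265925  35.11571872 227.6070814 ] [-1.79291560e+02  8.23501655e-02  8.35980881e+01] [-6.13179387  1.13251499  5.88846656] [ 0.02  0.02  0.07 -0.14  0.03 -0.17]
```

View pics/w7_c.png

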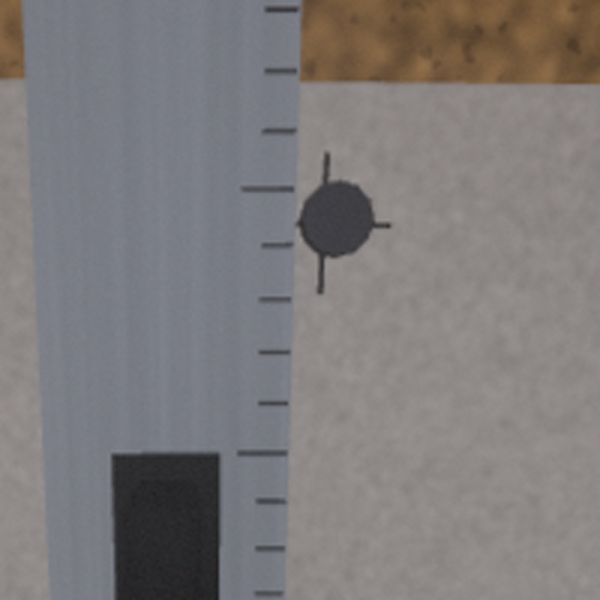

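The pin and ruler hold the same pixels as in w5, while the tool has tilted 0.3°. So the tip has met resistance, and the tilt is soaking up my commands. I'll add push by undoing the tilt in small steps.

Emit:
servo_tool --pt "-0.1 0 0 0 0.01 0 0.25" --pt "-0.2 0 0 0 0.01 0 0.25" --pt "-0.2 0 0 0 0.01 0 0.25"

```text
time: 11.28
tcp_pos: [552.6, 35.2, 227.6]
tcp_rot: [-179.4, 0.1, 83.6]
contact_force: [-8.3, 1.0, 6.6]
width: 23.6
```

```bash
python3 -c "
from h import *
for i in range(3):
    o=get_obs();print(o['contact_force'],o['tcp_pos'],o['tcp_rot']); read_camera('side')"
```

```text
[-8.29347975  0.99325249  6.6323535 ] [552.60434198  35.15120599 227.63423193] [-1.79355444e+02  8.99408738e-02  8.36041976e+01]
[-7.12510048  1.01688112  5.813741  ] [552.61343142  35.15301354 227.62278161] [-1.79354332e+02  9.08520364e-02  8.36056446e+01]
[-7.24607037  0.81132731  5.80387333] [552.62237876  35.13825848 227.62979236] [-1.79355037e+02  8.83401066e-02  8.36013834e+01]
```

Emit:
servo_tool --pt "-0.1 0 0 0 0.01 0 0.25" --pt "-0.25 0 0 0 0.015 0 0.25" --pt "-0.25 0 0 0 0.015 0 0.25"

```text
time: 11.8
tcp_pos: [552.5, 35.2, 227.6]
tcp_rot: [-179.4, 0.1, 83.6]
contact_force: [-7.5, 1.1, 7.1]
width: 23.7
```

```bash
python3 -c "
from h import *
for i in range(2):
    o=get_obs();print(o['contact_force'],o['tcp_pos'],o['tcp_rot']); read_camera('side')"; python3 shot.py w8;  python3 - <<'E'
from h import *
import pickle
p,r,d,o=pickle.load(open('w8.pkl','rb'))
save('w8_c.png',cv2.resize(r[20:220,260:460],(600,600),interpolation=cv2.INTER_CUBIC))
E
```

```text
[-7.45349788  1.08887946  7.0990441 ] [552.48709958  35.20783685 227.63029992] [-1.79428049e+02  9.80161831e-02  8.36113035e+01]
[-7.3706561   1.08464567  5.82419043] [552.49505542  35.19646238 227.68237123] [-1.79434607e+02  9.52316399e-02  8.36101996e+01]
11.9 [552.47398863  35.18525134 227.61354338] [-1.79425260e+02  9.74163133e-02  8.36072923e+01] [-7.46611401  0.78725604  5.75411158] [ 0.05  0.1  -0.07 -0.    0.11  0.03]
```

View pics/w8_c.png

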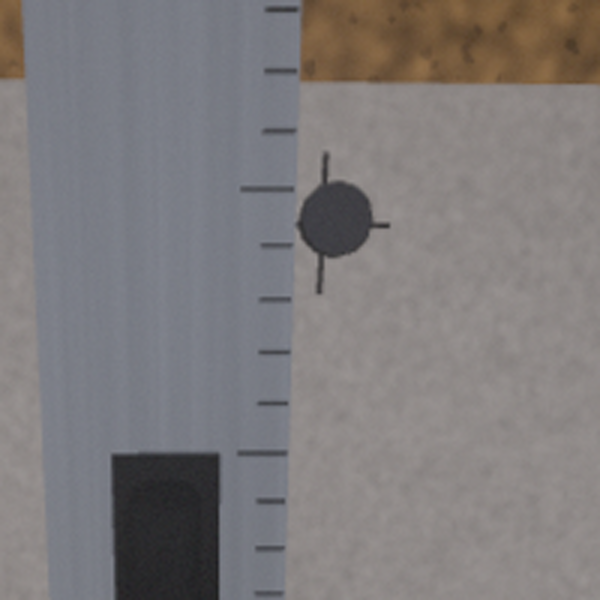

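The left pin shows no change with 7.4 N against about 4.3 N sliding, so it is in firm contact. I'll back off, lift and compare both pins in matching views.

Emit:
servo_tool --pt "0 0 0 0 -0.06 0 0.25" --pt "0 0 0 0 -0.13 0 0.25" --pt "0 0 0 0 -0.13 0 0.25" --pt "0 0 0 0 -0.13 -0.4 0.25" --pt "0 0 0 0 -0.13 -0.8 0.25" --pt "-0.5 0 0 0 -0.13 -0.8 0.25" --pt "-0.5 0 0 0 -0.13 -0.8 0.25"

```text
time: 12.82
tcp_pos: [547.6, 35.8, 260.0]
tcp_rot: [-180.0, 0.1, 83.6]
contact_force: [-0.1, -0.9, 0.4]
width: 23.5
```

```bash
python3 shot.py w9
```

```text
12.825 [547.61103366  35.79360324 260.04516534] [-1.79976446e+02  9.39409697e-02  8.36083093e+01] [-0.08623566 -0.87534645  0.42918363] [-0.09  0.6   0.86 -0.05  0.26 -0.08]
```

Emit:
servo_tool --pt "0 0 0 -0.8 0 0 0.25" --pt "0 0 0 -1.8 0 0 0.25" --pt "0 0 0 -2.8 0 0 0.25" --pt "0 0 0 -3.8 0 0 0.25" --pt "0 0 0 -4.6 0 0 0.25" --pt "0 0 0 -4.6 0 0 0.25" --pt "0 0 0 -4.6 0 0 0.25" --pt "0 0 0 -4.6 0 0 0.25"

```text
time: 13.88
tcp_pos: [527.1, -146.0, 259.6]
tcp_rot: [-179.9, 0.1, 83.7]
contact_force: [0.1, -0.3, -0.4]
width: 23.6
```

```bash
python3 shot.py w10
python3 - <<'E'
from h import *
import pickle
for n in ('w9','w10'):
    p,r,d,o=pickle.load(open(n+'.pkl','rb'));save(n+'_c.png',cv2.resize(r[20:220,260:460],(600,600),interpolation=cv2.INTER_CUBIC))
E
```

```text
13.875 [ 527.05985755 -145.98850357  259.57279024] [-1.79882241e+02  6.89566287e-02  8.36913696e+01] [ 0.12808243 -0.32430128 -0.38897524] [ 0.23 -0.11 -0.16 -0.22  0.13 -0.08]
```

View pics/w9_c.png

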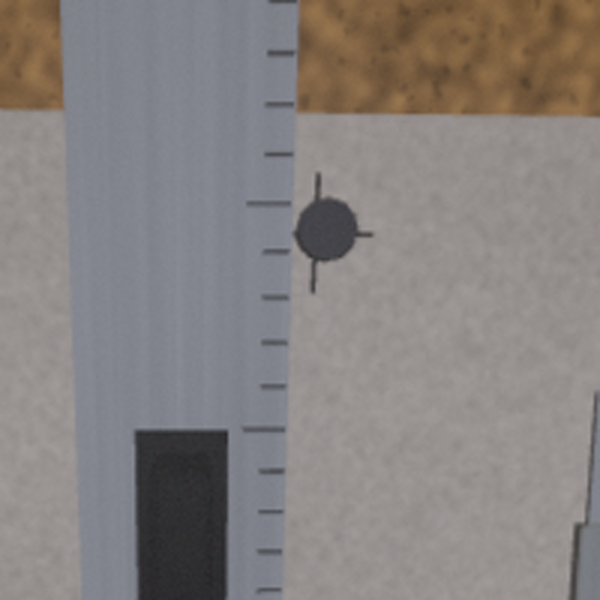

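View pics/w10_c.png

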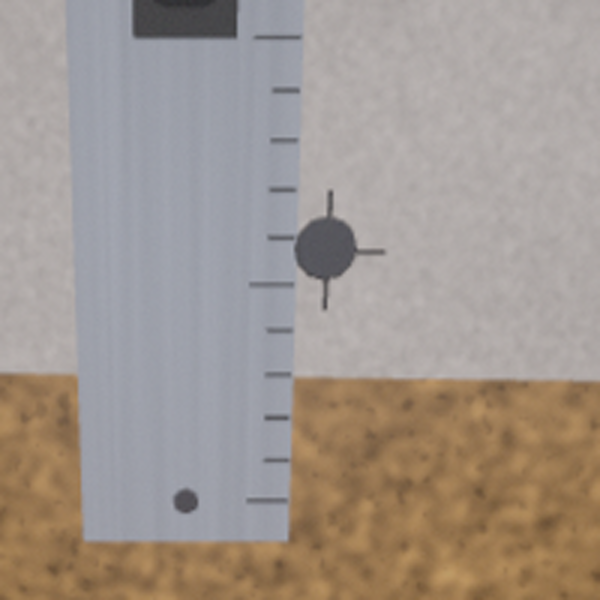

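Run:
```python
from h import *
import pickle
def edge(n):
    p,r,d,o=pickle.load(open(n+'.pkl','rb'))
    # subpixel edge between blade and paper: per row saturation/hue transition
    lab=cv2.cvtColor(r,cv2.COLOR_RGB2LAB).astype(float); b=cv2.GaussianBlur(lab[...,2],(5,3),0)
    rows=[];
    for v in range(20,215):
        L=np.median(b[v,300:330]);i=[u for u in range(340,372)]
        Rr=np.median(b[v,372:400]) 
        seg=b[v,335:375];mid=(L+Rr)/2
        k=np.where((seg[:-1]<mid)&(seg[1:]>=mid))[0]
        if Rr-L>3 and len(k)==1: k=k[0];rows.append((335+k+(mid-seg[k])/(seg[k+1]-seg[k]),v))
    rows=np.array(rows,np.float32)
    P=np.array([plane(p,u,v,20)[:2] for u,v in rows],np.float32)
    l=cv2.fitLine(P,cv2.DIST_HUBER,0,.01,.01).ravel();t=l[:2]*np.sign(l[1]);nn=np.array([t[1],-t[0]])
    # pin head dark mask
    g=cv2.cvtColor(r,cv2.COLOR_RGB2GRAY);m=np.zeros_like(g);m[70:125,350:400]=(g[70:125,350:400]<105)
    m=cv2.morphologyEx(m,cv2.MORPH_OPEN,cv2.getStructuringElement(cv2.MORPH_ELLIPSE,(9,9)))
    M=cv2.moments(m,True);c=(M['m10']/M['m00'],M['m01']/M['m00'])
    pin=plane(p,*c,33)[:2];res=(P-l[2:])@nn
    print(n,len(rows),'yaw',np.degrees(np.arctan2(nn[1],nn[0])),'rms',res.std(),'px',c,'area d',2*np.sqrt(M['m00']/np.pi)*(p['cam_to_world'][2][3]-33)/311,'pin',pin,'axis dist from edge',(pin-l[2:])@nn)
    return pin,l[2:],nn
a=edge('w9');b=edge('w10')
t=a[0]-b[0];print('pinline yaw',np.degrees(np.arctan2(-t[0],t[1])),np.linalg.norm(t))
```

```text
w9 148 yaw -6.344307 rms 0.18714574 px (368.3185840707965, 96.1740412979351) area d 13.768293821787621 pin [587.35195028 124.21091558] axis dist from edge 5.590215814901426
w10 159 yaw -6.2129283 rms 0.16058052 px (368.1862745098039, 102.43137254901961) area d 13.052920071593183 pin [565.88915622 -61.0811244 ] axis dist from edge 4.575581310802656
pinline yaw -6.607254010185876 186.53094008426658
```

The estimates differ by about 1 mm, L 5.6 against R 4.6, with 5.0 meaning contact. The left head mask may include shadow, so I'll check it enlarged.

Run:
```python
from h import *
import pickle
ims=[]
for n,c in (('w9',96),('w10',102)):
    p,r,d,o=pickle.load(open(n+'.pkl','rb'));q=r[c-16:c+16,345:393];q=np.clip(q.astype(float)*1.4,0,255).astype(np.uint8);ims.append(cv2.resize(q,None,fx=8,fy=8,interpolation=cv2.INTER_NEAREST))
save('heads.png',np.hstack(ims))
```

```text
(no output)
```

View pics/heads.png

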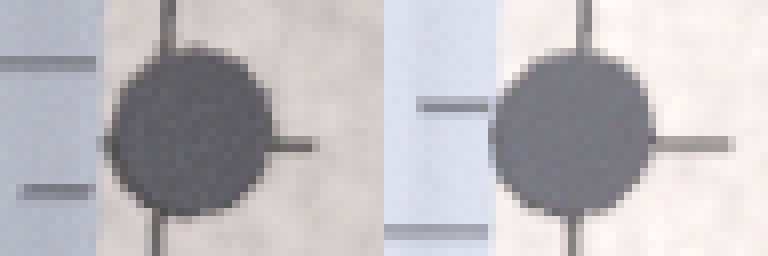

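Enlarged, the left head centre is 11.25 px from the edge and the right 9.4 px. The right pin is touching, but about 1.2 mm is still open at the left. The push also carried 6 N downward, which jammed the rotation. I'll push again near the left end of the handle and watch the vertical force.

Emit:
servo_tool --pt "0 0 0 0.9 0 0 0.25" --pt "0 0 0 2 0 0 0.25" --pt "0 0 0 3.1 0 0 0.25" --pt "0 0 0 4.2 0 0 0.25" --pt "0 0 0 5.1 0 0 0.25" --pt "0 0 0 5.3 0 0 0.25" --pt "0 0 0 5.3 0 0 0.25" --pt "0 0 0 5.3 0 0.4 0.25" --pt "0 0 0 5.3 0 0.74 0.25" --pt "0 0 0 5.3 0 0.74 0.25" --pt "0 0 0 5.3 0 0.74 0.25"

```text
time: 15.3
tcp_pos: [550.3, 64.3, 229.5]
tcp_rot: [-179.9, 0.1, 83.7]
contact_force: [0.7, 0.4, -0.3]
width: 23.5
```

Emit:
servo_tool --pt "0 0 0 0 0.03 0 0.25" --pt "0 0 0 0 0.06 0 0.25" --pt "0 0 0 0 0.06 0 0.25"

```text
time: 15.68
tcp_pos: [552.9, 64.0, 229.8]
tcp_rot: [-179.9, 0.1, 83.7]
contact_force: [-0.8, 0.0, -0.3]
width: 23.7
```

Emit:
servo_tool --pt "0 0 0 0 0.01 0 0.25" --pt "0 0 0 0 0.02 0 0.25" --pt "0 0 0 0 0.02 0 0.25"

```text
time: 16.05
tcp_pos: [553.7, 64.0, 229.9]
tcp_rot: [-179.9, 0.1, 83.7]
contact_force: [0.3, 1.0, -0.6]
width: 23.5
```

Emit:
servo_tool --pt "0 0 0 0 0.01 0 0.25" --pt "0 0 0 0 0.02 0 0.25" --pt "0 0 0 0 0.02 0 0.25"

```text
time: 16.42
tcp_pos: [554.2, 63.9, 229.8]
tcp_rot: [-179.8, 0.1, 83.7]
contact_force: [-1.4, -0.1, 2.3]
width: 23.5
```

Contact begins. I'll continue with a slight upward relief.

Emit:
servo_tool --pt "0 0 0 0 0.01 -0.01 0.25" --pt "0 0 0 0 0.02 -0.02 0.25" --pt "0 0 0 0 0.02 -0.02 0.25"

```text
time: 16.8
tcp_pos: [555.0, 63.8, 230.3]
tcp_rot: [-179.8, 0.1, 83.7]
contact_force: [-1.2, -0.4, -1.2]
width: 23.5
```

Emit:
servo_tool --pt "0 0 0 0 0.01 0 0.25" --pt "0 0 0 0 0.015 0 0.25" --pt "0 0 0 0 0.015 0 0.25"

```text
time: 17.18
tcp_pos: [555.3, 63.8, 230.2]
tcp_rot: [-179.7, 0.1, 83.7]
contact_force: [-4.1, 0.6, 1.8]
width: 23.7
```

```bash
python3 shot.py w11
python3 - <<'E'
from h import *
import pickle
for n in ('w11',):
    p,r,d,o=pickle.load(open(n+'.pkl','rb'));save(n+'_c.png',cv2.resize(r[80:200,300:460],(800,600),interpolation=cv2.INTER_CUBIC))
E
```

```text
17.175 [555.27596549  63.81957768 230.22207369] [-1.79731363e+02  8.03932782e-02  8.36629439e+01] [-4.08777226  0.62238122  1.82992639] [-0.05 -0.07 -0.03  0.03 -0.05  0.03]
```

View pics/w11_c.png

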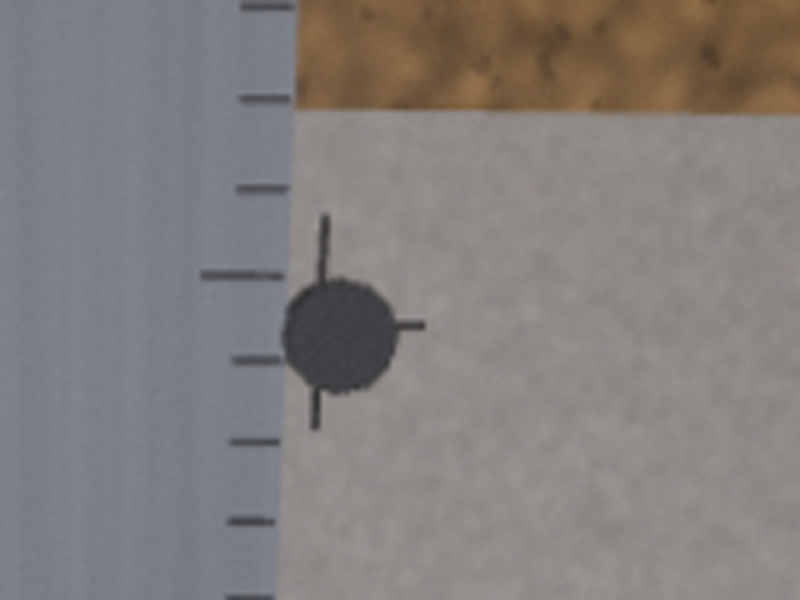

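Emit:
servo_tool --pt "0 0 0 0 0.01 0 0.25" --pt "0 0 0 0 0.015 -0.01 0.25" --pt "0 0 0 0 0.015 -0.01 0.25"

```text
time: 17.6
tcp_pos: [555.7, 63.8, 230.4]
tcp_rot: [-179.7, 0.1, 83.7]
contact_force: [-4.8, 1.1, 0.7]
width: 23.5
```

Emit:
servo_tool --pt "0 0 0 0 0.012 0 0.25" --pt "0 0 0 0 0.018 -0.01 0.25" --pt "0 0 0 0 0.018 -0.01 0.25"

```text
time: 17.98
tcp_pos: [556.1, 63.8, 230.5]
tcp_rot: [-179.6, 0.1, 83.7]
contact_force: [-5.5, 1.3, 1.2]
width: 23.3
```

```bash
python3 shot.py w12
python3 - <<'E'
from h import *
import pickle
for n in ('w12',):
    p,r,d,o=pickle.load(open(n+'.pkl','rb'));save(n+'_c.png',cv2.resize(r[80:200,300:460],(800,600),interpolation=cv2.INTER_CUBIC))
E
```

```text
17.975 [556.08621527  63.76863935 230.5218899 ] [-1.79590960e+02  8.30852847e-02  8.36664391e+01] [-5.46618558  1.25567513  1.17331794] [ 0.04 -0.1   0.04 -0.07  0.03  0.07]
```

View pics/w12_c.png

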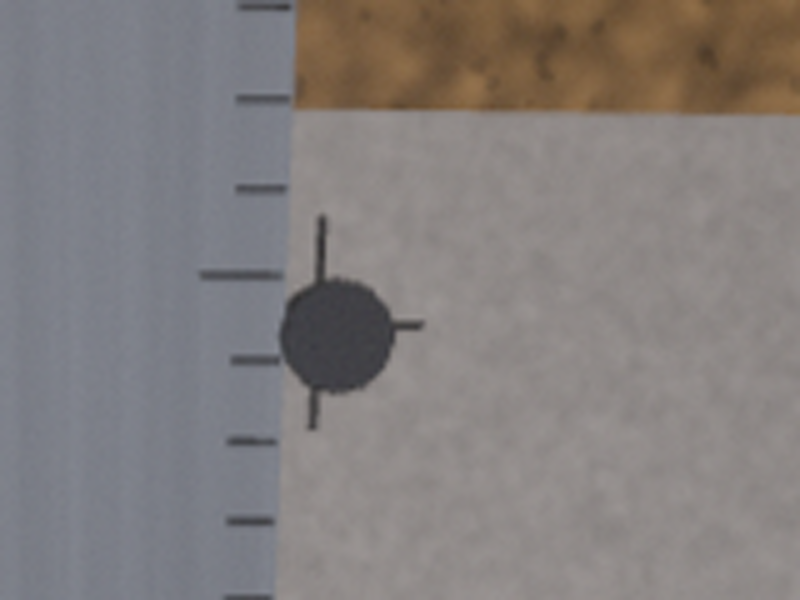

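The left side now looks in contact at 5.5 N, and the pin has not moved against its cross. I'll back off and repeat the paired views.

Emit:
servo_tool --pt "0 0 0 0 -0.08 0 0.25" --pt "0 0 0 0 -0.16 0 0.25" --pt "0 0 0 0 -0.16 0 0.25" --pt "0 0 0 0 -0.16 -0.4 0.25" --pt "-0.4 0 0 -0.4 -0.16 -0.75 0.25" --pt "-0.4 0 0 -0.71 -0.16 -0.75 0.25" --pt "-0.4 0 0 -0.71 -0.16 -0.75 0.25" --pt "-0.4 0 0 -0.71 -0.16 -0.75 0.25"

```text
time: 19.02
tcp_pos: [546.6, 36.0, 260.0]
tcp_rot: [-179.9, 0.1, 83.6]
contact_force: [0.8, 0.2, -0.0]
width: 23.4
```

```bash
python3 shot.py w13
```

```text
19.025 [546.55468222  35.95532155 260.04594123] [-1.79924812e+02  7.24808786e-02  8.36243795e+01] [ 0.76632602  0.17548191 -0.0032074 ] [ 0.66  0.4  -0.01 -0.02 -0.   -0.05]
```

Emit:
servo_tool --pt "0 0 0 -0.8 0 0 0.25" --pt "0 0 0 -1.8 0 0 0.25" --pt "0 0 0 -2.8 0 0 0.25" --pt "0 0 0 -3.8 0 0 0.25" --pt "0 0 0 -4.6 0 0 0.25" --pt "0 0 0 -4.6 0 0 0.25" --pt "0 0 0 -4.6 0 0 0.25" --pt "0 0 0 -4.6 0 0 0.25"

```text
time: 20.08
tcp_pos: [526.4, -145.5, 260.0]
tcp_rot: [-179.9, 0.0, 83.7]
contact_force: [-0.2, 0.1, -0.2]
width: 23.8
```

```bash
python3 shot.py w14
python3 - <<'E'
from h import *
import pickle
ims=[]
for n in ('w13','w14'):
    p,r,d,o=pickle.load(open(n+'.pkl','rb'));
    g=cv2.cvtColor(r,cv2.COLOR_RGB2GRAY);m=np.zeros_like(g);m[70:125,350:400]=(g[70:125,350:400]<110)
    m=cv2.morphologyEx(m,cv2.MORPH_OPEN,cv2.getStructuringElement(cv2.MORPH_ELLIPSE,(9,9)));M=cv2.moments(m,True);cu,c=M['m10']/M['m00'],int(M['m01']/M['m00']);print(n,cu,c)
    q=r[c-16:c+16,345:393];q=np.clip(q.astype(float)*1.4,0,255).astype(np.uint8);ims.append(cv2.resize(q,None,fx=8,fy=8,interpolation=cv2.INTER_NEAREST))
save('heads2.png',np.hstack(ims))
E
```

```text
20.075 [ 526.40160565 -145.48443683  260.04858782] [-1.79900725e+02  4.79016212e-02  8.37460532e+01] [-0.15490131  0.11399702 -0.170134  ] [-0.02 -0.18  0.02 -0.11 -0.08 -0.13]
w13 370.45558739255017 96
w14 369.12779552715654 103
```

View pics/heads2.png

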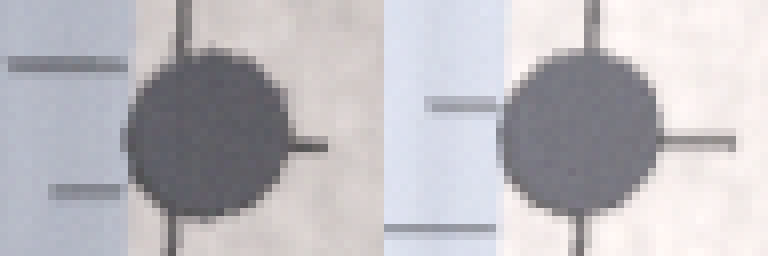

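Both heads now sit the same 9.25 px from the blade edge, so both pins bear on it and neither has shifted against its cross. Next is the weight: I'll go above it and take a second view.

Emit:
servo_tool --pt "0 0 0 0.5 0 -0.8 0.3" --pt "0 0 0 1.5 -0.3 -1.4 0.4" --pt "0 0 0 2.8 -0.6 -1.75 0.5" --pt "0 0 0 4.1 -0.9 -1.75 0.5" --pt "0 0 0 5.4 -1.2 -1.75 0.5" --pt "0 0 0 6.7 -1.5 -1.75 0.5" --pt "0 0 0 8 -1.8 -1.75 0.5" --pt "0 0 0 9.3 -2 -1.75 0.5" --pt "0 0 0 10.6 -2.2 -1.75 0.5" --pt "0 0 0 11.5 -2.28 -1.75 0.5" --pt "0 0 0 11.5 -2.28 -1.75 0.5" --pt "0 0 0 11.5 -2.28 -1.75 0.5"

```text
time: 21.62
tcp_pos: [485.6, 321.7, 329.6]
tcp_rot: [-179.9, 0.1, 83.8]
contact_force: [-0.8, 0.0, 0.2]
width: 46.7
```

```bash
python3 shot.py w15
```

```text
21.625 [485.58686089 321.73762029 329.64307045] [-1.79895620e+02  1.06567768e-01  8.37973472e+01] [-0.80372208  0.03756536  0.17663266] [-1.4  -0.67  0.4   0.18 -0.13 -0.06]
```

View pics/w15.png

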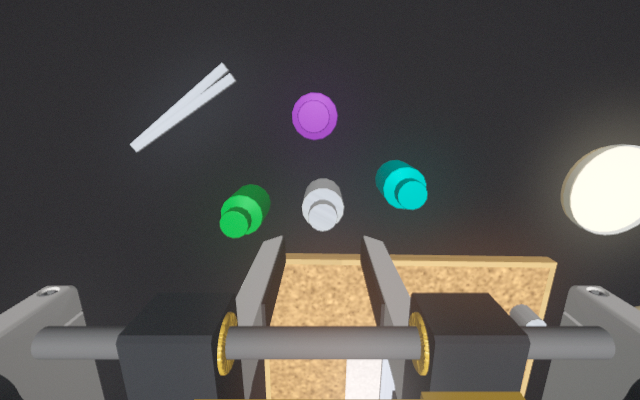

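The grey steel weight, with its knob at (322,216), lies between the jaws. Purple (314,116), green (237,223) and turquoise (412,194) are clear of the finger positions. I'll triangulate and confirm with a crop.

Run:
```python
from h import *
import pickle
p1=pickle.load(open('w1.pkl','rb'))[0];p2,r2,d2,o=pickle.load(open('w15.pkl','rb'))
save('w15_c.png',cv2.resize(r2[160:260,250:400],(750,500),interpolation=cv2.INTER_CUBIC))
def tri(a,b):
    o1,e1=ray(p1,*a);o2,e2=ray(p2,*b);A=np.stack([e1,-e2],1);s=np.linalg.lstsq(A,o2-o1,rcond=None)[0]
    x,y=o1+s[0]*e1,o2+s[1]*e2;return ((x+y)/2).round(1),np.linalg.norm(x-y).round(2)
print('knob',tri((440+461/3,308/3),(322,216)),plane(p2,322,216,70),pt(p2,d2,322,216))
```

```text
knob (array([486.1, 323.4,  67.8]), np.float64(0.34)) [485.98909053 324.10450547  70.        ] [486.00680725 324.25290445  70.44994226]
```

View pics/w15_c.png

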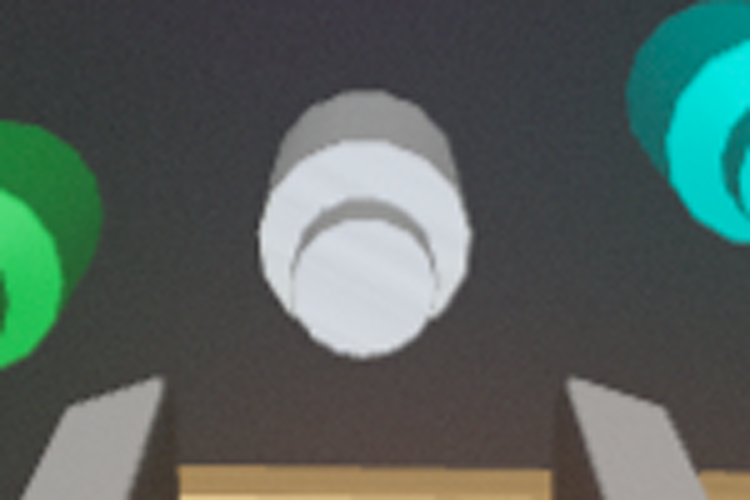

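The crop confirms plain steel: knob at (486,323), top at 68–70 mm. Descend so the tips stay just above the 45 mm shoulder, then grip the knob.

Emit:
servo_tool --pt "0 0 0 0.04 0 0.8 0.5" --pt "0 0 0 0.04 0 1.5 0.5" --pt "0 0 0 0.04 0 1.9 0.5" --pt "0 0 0 0.04 0 2.06 0.5" --pt "0 0 0 0.04 0 2.06 0.4" --pt "0 0 0 0.04 0 2.06 0.3" --pt "0 0 0 0.04 0 2.06 0.2" --pt "0 0 0 0.04 0 2.06 0.2" --pt "0 0 0 0.04 0 2.06 0.2" --pt "0 0 0 0.04 0 2.06 0.2" --squeeze 25

```text
time: 22.92
tcp_pos: [485.9, 323.0, 248.6]
tcp_rot: [-180.0, 0.0, 83.7]
contact_force: [-2.3, 0.4, 6.0]
width: 23.5
```

Run:
```python
from h import *
import pickle
p,r,d,o=pickle.load(open('w10.pkl','rb'))
hole=plane(p,260+186/3,20+501/3,20)[:2];print('hole R',hole)
Lp=np.array([587.35,124.2]);Rp=np.array([565.9,-61.1]);t=(Lp-Rp)/np.linalg.norm(Lp-Rp);n=np.array([t[1],-t[0]])
c=hole+150*t; c=c+n*((Lp-c)@n-30);print('centre',c,'hole x off',(hole-Lp)@n+30)
for s in (95,100,105): print(s,c+s*t)
tg=c+100*t
yaw=np.radians(83.7);tx=np.array([np.cos(yaw),np.sin(yaw)]);ty=np.array([np.sin(yaw),-np.cos(yaw)])
dd=tg-np.array([486.0,323.0]);print('tool units',dd@tx/40,dd@ty/40)
```

```text
hole R [ 530.67086721 -114.98267921]
centre [546.72684035  34.16036298] hole x off 1.2005445578975582
95 [557.65092457 128.53019071]
100 [558.22587637 133.49702374]
105 [558.80082817 138.46385678]
tool units -4.510822563892406 2.314616990808595
```

Emit:
servo_tool --pt "0 0 0 0 0 -0.3 0.2" --pt "0 0 0 0 0 -0.8 0.2" --pt "0 0 0 0 0 -1.4 0.2" --pt "0 0 0 0 0 -2 0.2" --pt "0 0 0 0 0 -2.2 0.2" --pt "0 0 0 0 0 -2.2 0.2" --pt "0 0 0 0 0 -2.2 0.2"

```text
time: 23.8
tcp_pos: [485.7, 322.8, 334.7]
tcp_rot: [-179.8, 0.1, 83.7]
contact_force: [-0.3, -0.1, -5.7]
width: 23.7
```

Emit:
servo_tool --pt "0 0 0 -0.2 0.1 0 0.2" --pt "0 0 0 -0.6 0.3 0 0.2" --pt "0 0 0 -1.2 0.6 0 0.2" --pt "0 0 0 -1.9 1 0 0.2" --pt "0 0 0 -2.6 1.4 0 0.2" --pt "0 0 0 -3.3 1.75 0 0.2" --pt "0 0 0 -3.9 2.05 0 0.2" --pt "0 0 0 -4.3 2.22 0 0.2" --pt "0 0 0 -4.47 2.3 0 0.2" --pt "0 0 0 -4.5 2.32 0 0.2" --pt "0 0 0 -4.5 2.32 0 0.2" --pt "0 0 0 -4.5 2.32 0 0.2"

```text
time: 25.3
tcp_pos: [558.1, 134.5, 334.8]
tcp_rot: [-179.8, 0.1, 83.8]
contact_force: [0.4, -0.7, -4.5]
width: 23.0
```

```bash
python3 shot.py w16
python3 - <<'E'
from h import *
import pickle
ims=[]
p=camera_params('scene');r,d=read_camera('scene');a=cv2.resize(r[110:250,230:450],(770,490),interpolation=cv2.INTER_CUBIC);save('w16_a.png',a)
E
```

```text
25.3 [558.0822878  134.50635557 334.82133555] [-1.79806292e+02  1.22759205e-01  8.38141403e+01] [ 0.35772492 -0.67074507 -4.5461593 ] [-0.01 -0.07 -0.06 -0.18 -0.02  0.11]
```

View pics/w16.png

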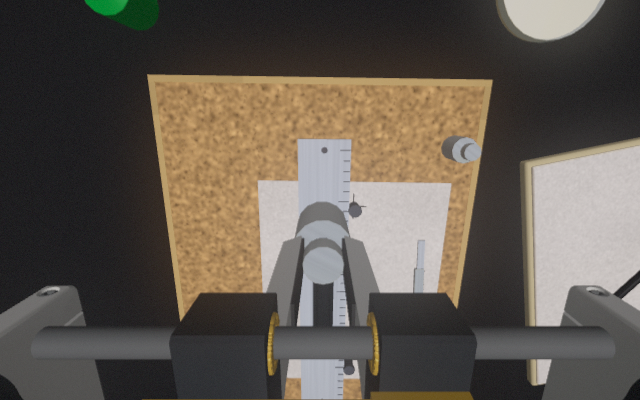

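View pics/w16_a.png

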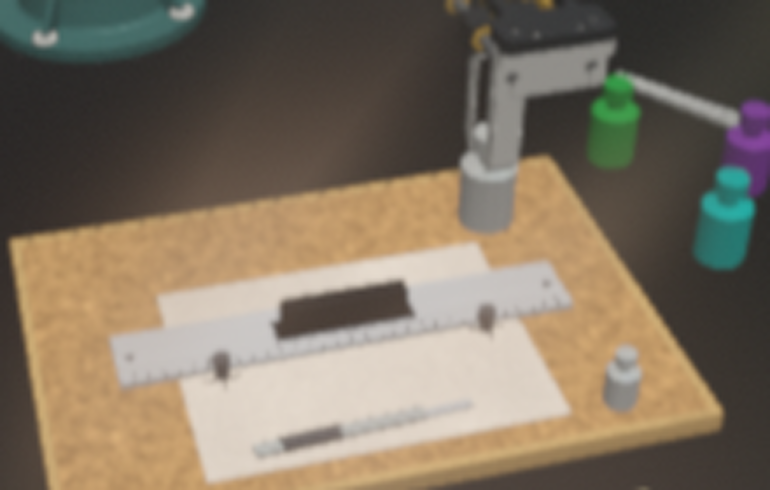

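Run:
```python
from h import *
import pickle
p,r,d,o=pickle.load(open('w16.pkl','rb'))
h=plane(p,324.5,150,20)[:2];a=plane(p,299,185,20)[:2];b=plane(p,351,185,20)[:2];print(h,a,b)
t=np.array([.1147,.9934]);n=np.array([.9934,-.1147]);w=np.array([558.1,134.5])
print('weight from hole along',(h-w)@t,'from edges',(w-a)@n,(b-w)@n)
```

```text
[565.19156783 183.0614911 ] [537.1442065  152.38031376] [587.08949123 147.00904841]
weight from hole along 49.05438808673752 from edges 22.868357255320763 27.363372734972558
```

Emit:
servo_tool --pt "0 0 0 0 0.03 0.3 0.2" --pt "0 0 0 0 0.05 0.7 0.2" --pt "0 0 0 0 0.05 1.05 0.2" --pt "0 0 0 0 0.05 1.3 0.2" --pt "0 0 0 0 0.05 1.45 0.2" --pt "0 0 0 0 0.05 1.52 0.2" --pt "0 0 0 0 0.05 1.55 0.2" --pt "0 0 0 0 0.05 1.55 0.2"

```text
time: 26.4
tcp_pos: [560.0, 134.1, 273.3]
tcp_rot: [-179.9, 0.1, 83.8]
contact_force: [-0.4, 0.6, -4.1]
width: 23.5
```

Emit:
servo_tool --pt "0 0 0 0 0 0.03 0.2" --pt "0 0 0 0 0 0.06 0.2" --pt "0 0 0 0 0 0.09 0.2" --pt "0 0 0 0 0 0.09 0.2"

```text
time: 26.9
tcp_pos: [559.9, 134.0, 269.5]
tcp_rot: [-179.8, 0.1, 83.8]
contact_force: [-0.1, -0.4, -4.2]
width: 23.1
```

Emit:
servo_tool --pt "0 0 0 0 0 0.01 0.2" --pt "0 0 0 0 0 0.02 0.2" --pt "0 0 0 0 0 0.025 0.2" --pt "0 0 0 0 0 0.025 0.2"

```text
time: 27.4
tcp_pos: [559.9, 134.1, 268.7]
tcp_rot: [-179.8, 0.1, 83.8]
contact_force: [-0.9, -0.1, -3.1]
width: 23.2
```

Emit:
servo_tool --pt "0 0 0 0 0 0.01 0.2" --pt "0 0 0 0 0 0.02 0.2" --pt "0 0 0 0 0 0.02 0.2"

```text
time: 27.78
tcp_pos: [559.9, 134.1, 268.6]
tcp_rot: [-179.9, 0.1, 83.8]
contact_force: [-2.1, -0.2, 1.4]
width: 23.6
```

The weight is seated: the vertical force went from −4 to +1.4 N. Release gently, then rise.

Emit:
servo_tool --pt "0 0 0 0 0 0 0.27" --pt "0 0 0 0 0 0 0.32" --pt "0 0 0 0 0 0 0.38" --pt "0 0 0 0 0 0 0.42" --pt "0 0 0 0 0 0 0.42" --pt "0 0 0 0 0 0 0.42" --squeeze 5

```text
time: 28.52
tcp_pos: [560.0, 134.1, 268.6]
tcp_rot: [-179.9, 0.1, 83.8]
contact_force: [0.6, 0.1, -0.3]
width: 39.4
```

Emit:
servo_tool --pt "0 0 0 0 0 -0.2 0.42" --pt "0 0 0 0 0 -0.6 0.42" --pt "0 0 0 0 0 -1.2 0.42" --pt "0 0 0 0 0 -2 0.42" --pt "0 0 0 0.4 0 -2.6 0.42" --pt "0 0 0 0.4 0 -2.6 0.42" --pt "0 0 0 0.4 0 -2.6 0.42"

```text
time: 29.4
tcp_pos: [561.7, 149.9, 372.1]
tcp_rot: [-179.8, 0.1, 83.8]
contact_force: [0.4, 0.1, 0.1]
width: 39.4
```

```bash
python3 shot.py w17
python3 - <<'E'
from h import *
for n,b in (('scene',(110,250,230,450)),('side',(140,280,205,425))):
    r,d=read_camera(n);save('w17_%s.png'%n,cv2.resize(r[b[0]:b[1],b[2]:b[3]],(770,490),interpolation=cv2.INTER_CUBIC))
E
```

```text
29.4 [561.71651326 149.94027931 372.12789692] [-1.79834917e+02  1.42910904e-01  8.38147755e+01] [0.41283833 0.08960982 0.11562817] [-0.29  0.75  1.46  0.07 -0.    0.04]
```

View pics/w17.png

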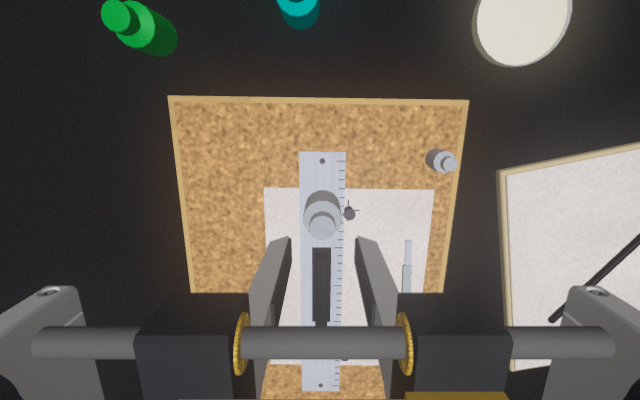

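View pics/w17_scene.png

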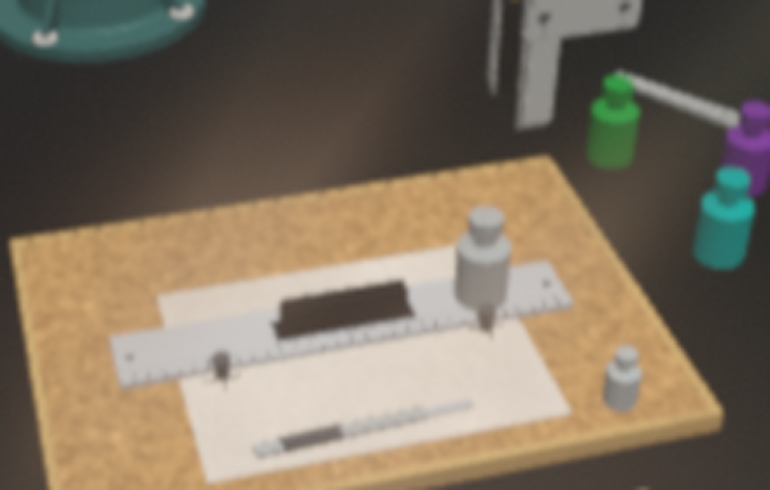

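View pics/w17_side.png

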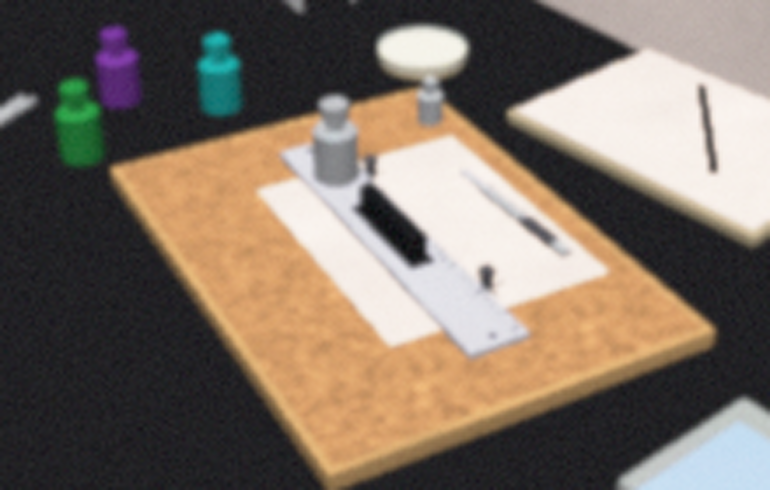

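The weight stands upright on the left end part, and the scalpel, small weight and look-alikes are unmoved. I'll repeat the paired pin views after the placing.

Emit:
servo_tool --pt "0 0 0 -0.8 0 0 0.3" --pt "0 0 0 -1.8 -0.07 0 0.25" --pt "0 0 0 -2.87 -0.07 0 0.25" --pt "0 0 0 -2.87 -0.07 0.6 0.25" --pt "0 0 0 -2.87 -0.07 1.4 0.25" --pt "0 0 0 -2.87 -0.07 2.2 0.25" --pt "0 0 0 -2.87 -0.07 2.8 0.25" --pt "0 0 0 -2.87 -0.07 2.8 0.25" --pt "0 0 0 -2.87 -0.07 2.8 0.25"

```text
time: 30.68
tcp_pos: [546.1, 35.5, 260.0]
tcp_rot: [-179.8, 0.2, 83.8]
contact_force: [0.6, -0.4, 0.4]
width: 23.1
```

```bash
python3 shot.py w18
```

```text
30.675 [546.12906047  35.52315777 259.97006828] [-1.79758824e+02  1.62611319e-01  8.37712316e+01] [ 0.57034931 -0.39396242  0.38356294] [ 0.1  -0.8  -1.07  0.09 -0.18 -0.02]
```

Emit:
servo_tool --pt "0 0 0 -0.8 0 0 0.25" --pt "0 0 0 -1.8 0 0 0.25" --pt "0 0 0 -2.8 0 0 0.25" --pt "0 0 0 -3.8 0 0 0.25" --pt "0 0 0 -4.6 0 0 0.25" --pt "0 0 0 -4.6 0 0 0.25" --pt "0 0 0 -4.6 0 0 0.25" --pt "0 0 0 -4.6 0 0 0.25"

```text
time: 31.72
tcp_pos: [526.6, -146.3, 261.5]
tcp_rot: [-179.9, 0.1, 83.9]
contact_force: [-0.5, -0.6, 0.7]
width: 23.1
```

```bash
python3 shot.py w19
python3 - <<'E'
from h import *
import pickle
ims=[]
for n in ('w18','w19'):
    p,r,d,o=pickle.load(open(n+'.pkl','rb'));
    q=r[75:125,340:400];q=np.clip(q.astype(float)*1.4,0,255).astype(np.uint8);ims.append(cv2.resize(q,None,fx=6.5,fy=6.5,interpolation=cv2.INTER_NEAREST))
save('heads3.png',np.hstack(ims))
E
```

```text
31.725 [ 526.61532312 -146.33747395  261.5064055 ] [-1.79871881e+02  1.44566995e-01  8.38600977e+01] [-0.52754961 -0.58627527  0.66566335] [ 0.23  0.15  0.15 -0.15  0.07 -0.13]
```

View pics/heads3.png

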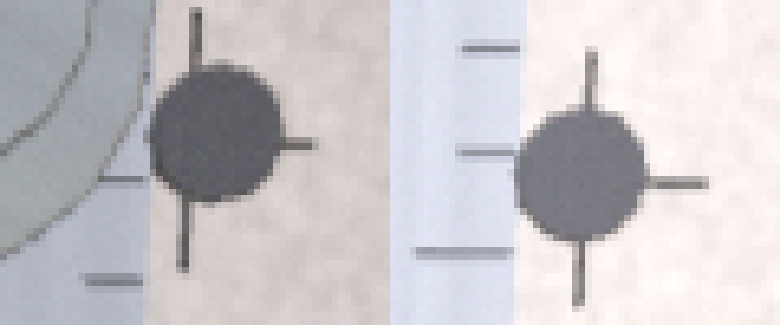

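View pics/w18.png

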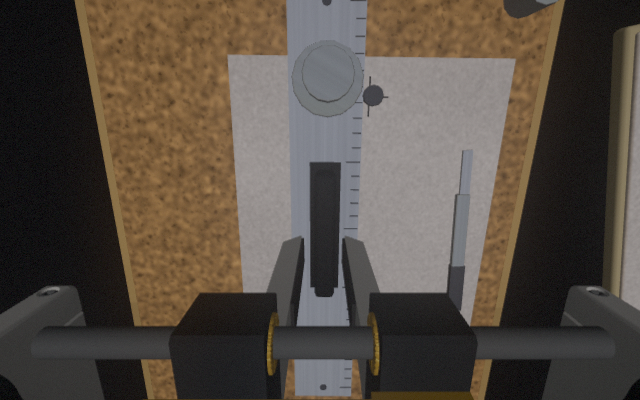

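```bash
cat > pins.py <<'E'
from h import *
import pickle
def run(n,head=True):
    p,r,d,o=pickle.load(open(n+'.pkl','rb'))
    g=cv2.cvtColor(r,cv2.COLOR_RGB2GRAY)
    reg=np.zeros_like(g);paper=np.median(g[85:115,392:410]);hd=np.median(g[92:104,366:372])
    reg[65:135,345:400]=(g[65:135,345:400]<(paper*.45+hd*.55))
    m=cv2.morphologyEx(reg,cv2.MORPH_OPEN,cv2.getStructuringElement(cv2.MORPH_ELLIPSE,(11,11)))
    k,lb,st,ce=cv2.connectedComponentsWithStats(m);i=1+np.argmax(st[1:,4]);(c,rad)=cv2.minEnclosingCircle(np.argwhere(lb==i)[:,::-1].astype(np.float32));c=ce[i]
    b=cv2.GaussianBlur(cv2.cvtColor(r,cv2.COLOR_RGB2LAB).astype(np.float32)[...,2],(3,3),0)
    Q=[]
    for v in range(25,200):
        if abs(v-c[1])<13: continue
        # max gradient of b near expected edge
        u0=int(c[0]-10-(v-c[1])*0.03); seg=np.diff(b[v,u0-8:u0+9]);k=seg.argmax()
        if seg[k]<1.2: continue
        w=np.clip(seg[max(0,k-2):k+3],0,None);u=u0-8+max(0,k-2)+0.5+(w*np.arange(len(w))).sum()/w.sum();Q.append((u,v))
    Q=np.array(Q,np.float32);P=np.array([plane(p,u,v,20)[:2] for u,v in Q],np.float32)
    l=cv2.fitLine(P,cv2.DIST_HUBER,0,.01,.01).ravel();t=l[:2]*np.sign(l[1]);nn=np.array([t[1],-t[0]])
    res=(P-l[2:])@nn; ok=abs(res)<.4
    l=cv2.fitLine(P[ok],cv2.DIST_L2,0,.01,.01).ravel();t=l[:2]*np.sign(l[1]);nn=np.array([t[1],-t[0]])
    pin=plane(p,*c,33)[:2]
    print(n,ok.sum(),'yaw %.2f'%np.degrees(np.arctan2(nn[1],nn[0])),'c',c.round(1),'rad',round(rad,1),'area',st[i,4],'pin',pin.round(2),'axis-edge %.2f'%((pin-l[2:])@nn))
for n in ('w9','w10','w13','w14','w18','w19'): run(n)
E
python3 pins.py
```

```text
w9 149 yaw -6.34 c [368.4  96. ] rad 10.6 area 334 pin [587.44 124.29] axis-edge 5.67
w10 149 yaw -6.21 c [367.9 102.4] rad 10.6 area 334 pin [565.69 -61.02] axis-edge 4.37
w13 149 yaw -6.70 c [370.4  96.5] rad 10.7 area 341 pin [587.37 124.18] axis-edge 4.44
w14 149 yaw -6.59 c [369.  103.3] rad 10.6 area 339 pin [565.77 -61.04] axis-edge 4.47
w18 149 yaw -6.75 c [372.6  95.2] rad 10.6 area 340 pin [587.35 124.14] axis-edge 4.40
w19 149 yaw -6.57 c [368.6 101.6] rad 10.6 area 332 pin [565.68 -61.11] axis-edge 4.40
```

Both pins now measure the same axis-to-edge distance: 4.40 and 4.40 mm, before placing 4.44 and 4.47. The pin positions match the earlier ones within 0.2 mm. The gripper is clear of everything, so I'll hand in.

```bash
python3 -c "
from h import *
print(get_obs()['contact_force'],get_obs()['time']);print(finish_job())"
```

```text
[ 0.80889468 -0.10891078 -0.6567398 ] 31.775
the job is handed in; nothing more can be done
None
```

I slid the straightedge flat across the board by its handle until it bore on both pins. I then stood the large grey steel weight upright on its left end part, let go, and handed in at 31.8 s.

- **First push:** it closed only the right pin. Matching close-ups showed about 1.2 mm still open at the left, so I pushed again near the left end of the handle. Readings at the end of each move peaked at 8.3 N in the first push and 5.5 N in the second. Those are total push forces, including the ruler's sliding friction.
- **Against both pins:** after the weight was placed, the axis-to-edge distance measured 4.40 mm at both pins. True contact would read 5.0 mm; I take the shared 0.6 mm shortfall as calibration bias, since both pins show it. The pins stayed within about 0.2 mm of their measured positions.
- **Left alone:** the weight stands upright with the gripper clear of it. In the final pictures the scalpel, small weight and coloured look-alikes had not visibly moved. I did not re-measure the tip box, but the arm never went near it.

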